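Change over the specimens in the hardness tester's carrier

ROBOT

A 6-joint arm with a two-finger parallel gripper is mounted at the origin on a cart in front of the work surface, level with it; the furniture and walls round the work are solid. World frame = base frame: x ahead of the robot, y to its left, z up, the work surface at z = 0. Lengths are in m, angles in rad, forces in N, time in s.
With the tool pointing down it reaches from about 0.325 to 0.875 m from the base axis. Payload 4.4 kg.
Tool frame: the origin (TCP) lies between the finger pads; the fingertips stand 22 mm ahead of it and the grasp point (between the pads) lies 3 mm ahead of it; z points along the fingers, y is the line along which they close (so a half turn about z gives the same grasp; the last joint's range is limited). The gripper opens to 85 mm and grips with 20 to 120 N. Pads are 22 mm wide; open, the fingers measure 114 mm over their backs; the gripper's body (76 mm by 85 mm) begins 54 mm behind the grasp point. The pads swing forward as they close: fully open they stand 13 mm farther back than shut.
Start: joints at [-1.399, 0.207, 1.542, -0, 1.393, -0.15], TCP at [0.182, -0.545, 0.253] pointing down, gripper open.
Joint ranges: [-2.73, 2.73], [-0.86, 2.22], [0.23, 2.46], [-1.11, 4.25], [0.08, 2.63], [-2.82, 2.82]. Speed limits (rad/s): [2.79, 2.79, 3.14, 3.14, 3.14, 3.14].

INTERFACE

Orientations are given as a unit quaternion [w, x, y, z].
In Python, from cell import robot gives the robot as it stands. The module is installed in compiled form; this text tells all that it offers.
- The arm moves only by the tool move_arm, never from a script. Its argument "rows" is a list that holds one entry, the list of rows, each a list of 7 numbers: the turn, a rotation vector about the tool's x, y, z in degrees, then the shift along the tool's x, y, z in mm, then the finger opening in mm, from 0 to 85.4. In form: [[[wx, wy, wz, x, y, z, hand], ...]]. A call has 1 to 20 rows; each row is the pose to reach, as a shift and turn from the pose commanded when the call began, along the tool's axes at that moment; what a row does not reach only later rows make up. A row lasts 1/10 s, in which the tool goes at most 50 mm and 8.59 degrees, less where a joint would pass 70% of its speed; a pose out of reach is approached as far as the arm can. A call with a gripper value outside its range is refused whole. The fingers move at their own pace and stop on an object; the grip force is fixed at half the most. Time passes only in rows, so rows that repeat a pose let the fingers close. It gives the time, the measured TCP pose, the force, the opening and the grip force at its end, in the units of the state.
- robot.get_state(): the state, without advancing time (a new reading comes with each control period).
- robot.snapshot(name): name is "scene" or "side" or "wrist"; returns a dict with "frame" (400x640x3 uint8, red, green, blue), "mtx" (3x3 intrinsics, pixels), "k1" (the pictures are not rectified: a ray, as slopes to the right and down, at radius r is drawn at 1 + k1 r^2 times it, then the intrinsics apply), "eye" and "attitude" of the camera in the world; the wrist camera has in their place "mount" (4x4, takes a point from camera to tool coordinates, whose origin is the TCP and whose axes are the flange's). Camera axes: x right, y down, z forward; pixel columns grow to the right and rows downward; lengths in m; the calibration is good to about 2 mm. A picture is of the moment at which its call begins: read the wrist's pose just before it. There is no depth.
- robot.hand_in(): hands the job in; it is judged then, once.
The state is a dict: "time": time; "joint_pos": joint angles; "joint_velocities": joint speeds; "effort": joint torques, N m; "eef_pos": TCP position; "tcp_rot": TCP orientation; "contact_force": force on the tool from outside, world axes, zero at the start; "torque": the same for the moment, N m; "grip_width": finger opening in m; "grasp_force": force on a finger pad.
Only numpy, scipy, OpenCV 4.12 (cv2) and the standard library are available. Lean on these libraries where they do the work, as an engineer would, in place of code of your own. Each camera call takes 0.05 s, during which the arm holds its last target. There are 200 camera calls.

TASK

Change over the hardness tester's specimen carrier. Pull every tested (green) specimen forward out of its sprung nest and set it on the sloped white draining rack, lying flat on the slope, face up, with its edge against the cleat at the bottom. Push every waiting (black) specimen from the mat, face up, into a free nest until it clicks past the balls and sits fully home, and leave the bottles and the magnifier where they stand.

Things in the scene. Friction and masses are not known exactly. Their poses are not given: they have to be found in the camera images.
- carrier: specimen carrier, fixed: steel plate 94 x 248 mm, 6 mm thick, with four like nests 66 mm apart along its y, open at the front (-x side, towards the robot, within 0.25 rad). Origin: underside, mid row, at the x of the nest centres; plate from x = -64 to +30 mm, so a flat apron at floor level lies before each nest. A specimen goes in and out only along x, sliding on the floor (see the nests).
- nest_1 (a point): floor centre of nest 1 of 4, counted from the right (-y): where a seated specimen's underside centre lies, 6 mm above the bench; axes as the carrier's, x to the back. Every nest has two side arms, faces at y = +-17 mm, 8 mm high above the floor, from x = -14 mm back, with splayed lead-ins forward to x = -25 mm (45 mm apart there), and a V at the back that stops a 31 mm specimen at the nest centre.
- nest_2 (a point): floor centre of nest 2 of 4, counted from the right (-y): where a seated specimen's underside centre lies, 6 mm above the bench; axes as the carrier's, x to the back. Every nest has a sprung 7 mm ball in each arm at x = -9 mm, 4.5 mm above the floor; both yield 2.3 mm (about 5 N along x in all). A specimen's widest part passes them when its centre is at x = -9 mm; from there they press it home.
- nest_3 (a point): floor centre of nest 3 of 4, counted from the right (-y): where a seated specimen's underside centre lies, 6 mm above the bench; axes as the carrier's, x to the back. Every nest has a steel hold-down finger 13 mm wide (y = +-6.5 mm) that reaches over it from the back to x = +3 mm, underside 25.5 mm and top 28.5 mm above the floor.
- nest_4 (a point): floor centre of nest 4 of 4, counted from the right (-y): where a seated specimen's underside centre lies, 6 mm above the bench; axes as the carrier's, x to the back. In every nest a specimen is gripped by its sides, across y, above the 8 mm arms, with one gripper finger on each side of the hold-down finger.
- rack_deck: sloped draining rack, fixed: white plate 105 mm deep, 256 mm wide, rising 20 degrees away from the robot; cleat 7 mm high, 4 mm thick along its low near edge (which lies within 0.2 rad of the y direction), side rims as high. Origin: on the plate's surface at the middle of the cleat's inner foot; x up the slope, y left along the cleat, z square to the plate. Rims at y = +-125 mm. Slippery (friction 0.2): things slide down to the cleat.
- mat: pale square bench mat, 164 x 164 mm, 2 mm thick, fixed, on which the waiting specimens stand. Origin: centre of its underside
- fresh_1_c (a point): centre (half-way up) of a waiting specimen: a black resin disc with a small polished metal face on top, 31 mm in diameter, 18 mm tall, 40 g; its z axis points up, out of the polished face. May be absent
- fresh_2_c (a point): centre (half-way up) of a waiting specimen: a black resin disc with a small polished metal face on top, 31 mm in diameter, 21 mm tall, 40 g; its z axis points up, out of the polished face. May be absent
- fresh_3_c (a point): centre (half-way up) of a waiting specimen: a black resin disc with a small polished metal face on top, 31 mm in diameter, 18 mm tall, 40 g; its z axis points up, out of the polished face. May be absent
- fresh_4_c (a point): centre (half-way up) of a waiting specimen: a black resin disc with a small polished metal face on top, 31 mm in diameter, 21 mm tall, 40 g; its z axis points up, out of the polished face. May be absent
- tested_1_c (a point): centre (half-way up) of a tested specimen: a green resin disc with a small metal face on top, 31 mm in diameter, 24 mm tall, 50 g; its z axis points up, out of the metal face. At the start it is seated in one of the nests. May be absent
- tested_2_c (a point): centre (half-way up) of a tested specimen: a green resin disc with a small metal face on top, 31 mm in diameter, 24 mm tall, 50 g; its z axis points up, out of the metal face. At the start it is seated in one of the nests. May be absent
- tested_3_c (a point): centre (half-way up) of a tested specimen: a green resin disc with a small metal face on top, 31 mm in diameter, 24 mm tall, 50 g; its z axis points up, out of the metal face. At the start it is seated in one of the nests. May be absent
- tested_4_c (a point): centre (half-way up) of a tested specimen: a green resin disc with a small metal face on top, 31 mm in diameter, 24 mm tall, 50 g; its z axis points up, out of the metal face. At the start it is seated in one of the nests. May be absent
- etchant: bystander: white bottle with a red cap, 48 mm across, 115 mm tall, loose; origin at the centre of its underside
- cleaner: bystander: brown bottle with a black cap, 54 mm across, 132 mm tall, loose; origin at the centre of its underside
- loupe: bystander: black magnifier standing on the bench, 36 mm across, 38 mm tall, loose; origin at the centre of its underside

How it is judged:
At the end, for the whole second after the job is handed in: Every black specimen stands face up on a nest floor, within 3 mm of the nest centre and upright; every green one lies flat on the slope (0.08 rad), metal face up, edge within 4 mm of the cleat, between the rims; all released and at rest (x of tested_1_c in the frame of rack_deck between 0.0125 and 0.0195 m and y of tested_1_c in the frame of rack_deck between -0.115 and 0.115 m and z of tested_1_c in the frame of rack_deck between 0.009 and 0.015 m and angle between the z axis of each of tested_1_c, tested_2_c, tested_3_c, tested_4_c and the z axis of rack_deck, either way round below 0.08 rad and angle between each of tested_1_c, tested_2_c, tested_3_c, tested_4_c's own z axis and vertical below 0.5 rad and x of tested_2_c in the frame of rack_deck between 0.0125 and 0.0195 m and y of tested_2_c in the frame of rack_deck between -0.115 and 0.115 m and z of tested_2_c in the frame of rack_deck between 0.009 and 0.015 m and x of tested_3_c in the frame of rack_deck between 0.0125 and 0.0195 m and y of tested_3_c in the frame of rack_deck between -0.115 and 0.115 m and z of tested_3_c in the frame of rack_deck between 0.009 and 0.015 m and x of tested_4_c in the frame of rack_deck between 0.0125 and 0.0195 m and y of tested_4_c in the frame of rack_deck between -0.115 and 0.115 m and z of tested_4_c in the frame of rack_deck between 0.009 and 0.015 m and ((horizontal distance between fresh_1_c and nest_1 below 0.003 m and z of fresh_1_c in the frame of nest_1 between 0.006 and 0.016 m) or (horizontal distance between fresh_1_c and nest_2 below 0.003 m and z of fresh_1_c in the frame of nest_2 between 0.006 and 0.016 m) or (horizontal distance between fresh_1_c and nest_3 below 0.003 m and z of fresh_1_c in the frame of nest_3 between 0.006 and 0.016 m) or (horizontal distance between fresh_1_c and nest_4 below 0.003 m and z of fresh_1_c in the frame of nest_4 between 0.006 and 0.016 m)) and angle between each of fresh_1_c, fresh_2_c, fresh_3_c, fresh_4_c's own z axis and vertical below 0.08 rad and ((horizontal distance between fresh_2_c and nest_1 below 0.003 m and z of fresh_2_c in the frame of nest_1 between 0.006 and 0.016 m) or (horizontal distance between fresh_2_c and nest_2 below 0.003 m and z of fresh_2_c in the frame of nest_2 between 0.006 and 0.016 m) or (horizontal distance between fresh_2_c and nest_3 below 0.003 m and z of fresh_2_c in the frame of nest_3 between 0.006 and 0.016 m) or (horizontal distance between fresh_2_c and nest_4 below 0.003 m and z of fresh_2_c in the frame of nest_4 between 0.006 and 0.016 m)) and ((horizontal distance between fresh_3_c and nest_1 below 0.003 m and z of fresh_3_c in the frame of nest_1 between 0.006 and 0.016 m) or (horizontal distance between fresh_3_c and nest_2 below 0.003 m and z of fresh_3_c in the frame of nest_2 between 0.006 and 0.016 m) or (horizontal distance between fresh_3_c and nest_3 below 0.003 m and z of fresh_3_c in the frame of nest_3 between 0.006 and 0.016 m) or (horizontal distance between fresh_3_c and nest_4 below 0.003 m and z of fresh_3_c in the frame of nest_4 between 0.006 and 0.016 m)) and ((horizontal distance between fresh_4_c and nest_1 below 0.003 m and z of fresh_4_c in the frame of nest_1 between 0.006 and 0.016 m) or (horizontal distance between fresh_4_c and nest_2 below 0.003 m and z of fresh_4_c in the frame of nest_2 between 0.006 and 0.016 m) or (horizontal distance between fresh_4_c and nest_3 below 0.003 m and z of fresh_4_c in the frame of nest_3 between 0.006 and 0.016 m) or (horizontal distance between fresh_4_c and nest_4 below 0.003 m and z of fresh_4_c in the frame of nest_4 between 0.006 and 0.016 m)) and linear speed of each of fresh_1, fresh_2, fresh_3, fresh_4, tested_1, tested_2, tested_3, tested_4 below 0.01 m/s); the robot touches nothing.
It fails at once if the red-capped or the brown bottle or the magnifier is knocked over or shoved more than 3 cm (angle between any of etchant, cleaner, loupe's own z axis and vertical above 0.5 rad or distance of any of etchant, cleaner, loupe from where it was at the start of the episode above 0.03 m).
Of tested_1, tested_2, tested_3, tested_4 only 3 to 4 are there at a start; the rules pass over those that are not, and their reading is None.
Of fresh_1, fresh_2, fresh_3, fresh_4 only 3 to 4 are there at a start; the rules pass over those that are not, and their reading is None.
At some moment in a run one of fresh_1, fresh_2, fresh_3, fresh_4 may be knocked a few centimetres aside while the robot is not near it.
It also fails if it takes over 210 s, if anything falls off the work surface, if the arm or the gripper's body presses on something with over 40 N, if the wrist force passes 120 N, or if a joint passes its speed limit or range.

## Working session

There is one attempt and no reset: what is moved stays moved. The work goes in short steps, Python scripts to look and compute and a tool call to move; the robot and the scene stay as the last step left them, time stands still between calls to the robot, and variables do not carry over. Pictures are saved under pics/ and viewed, at most 14 in all, crops included, and the job is handed in when it is done.

Besides the shell and the picture viewer there is one more tool, called after ">>>" by a JSON object that holds its "fn" and its "kwargs", one argument or row to a line. move_arm: Moves the arm, as the interface text tells. Its arguments: {"type":"object","properties":{"rows":{"type":"array","items":{"type":"array","items":{"type":"array","items":{"type":"number"}}}}},"required":["rows"]}

```bash
mkdir -p pics
cat > h.py <<'E'
import numpy as np, cv2
from scipy.spatial.transform import Rotation as R
from cell import robot
def quat(q): return R.from_quat([q[1],q[2],q[3],q[0]])
def snap(name,file=None):
    st=robot.get_state(); s=robot.snapshot(name)
    if name=="wrist":
        T=np.eye(4);T[:3,:3]=quat(st["tcp_rot"]).as_matrix();T[:3,3]=st["eef_pos"]
        M=T@np.array(s["mount"]); s["C"],s["A"]=M[:3,3],M[:3,:3]
    else:
        s["C"]=np.array(s["eye"]);a=np.array(s["attitude"]); s["A"]=a if a.shape==(3,3) else quat(a).as_matrix()
    if file: cv2.imwrite("pics/"+file,s["frame"][:,:,::-1])
    return s
def ray(s,px):
    d=np.array([s["k1"],0,0,0],float)
    u=cv2.undistortPoints(np.array(px,float).reshape(-1,1,2),np.array(s["mtx"]),d).reshape(-1,2)
    return np.c_[u,np.ones(len(u))]@s["A"].T
def onplane(s,px,z):
    r=ray(s,px); return s["C"]+r*((z-s["C"][2])/r[:,2])[:,None]
def proj(s,P):
    c=(np.atleast_2d(P)-s["C"])@s["A"]
    return cv2.projectPoints(c.reshape(-1,1,3),np.zeros(3),np.zeros(3),np.array(s["mtx"]),np.array([s["k1"],0,0,0],float))[0].reshape(-1,2)
E
python3 - <<'E'
from h import *
for n in("scene","side","wrist"):
    s=snap(n,n+"0.png");print(n,s["C"],s["k1"],s["A"].round(3).tolist(),np.array(s["mtx"]).tolist())
st=robot.get_state();print(st)
E
```

```text
scene [-0.10799608  0.49032505  0.56575199] -0.06625593785218437 [[-0.616, -0.433, 0.658], [-0.788, 0.334, -0.518], [0.004, -0.837, -0.547]] [[372.28046160930376, 0.0, 313.2097116733052], [0.0, 372.28046160930376, 195.79604971222275], [0.0, 0.0, 1.0]]
side [-0.00221848 -0.81386801  0.70172142] -0.0017903530251060051 [[0.828, -0.31, 0.467], [-0.561, -0.468, 0.683], [0.007, -0.828, -0.561]] [[436.0910454594266, 0.0, 320.45757742090836], [0.0, 436.0910454594266, 204.47543311352575], [0.0, 0.0, 1.0]]
wrist [ 0.26121065 -0.51904952  0.37208973] -0.04945518631474065 [[0.316, -0.898, -0.307], [-0.949, -0.3, -0.099], [-0.003, 0.322, -0.947]] [[346.03166976223235, 0.0, 327.17322181891814], [0.0, 346.03166976223235, 201.15706632087065], [0.0, 0.0, 1.0]]
{'time': 0.15, 'joint_pos': array([-1.39952593e+00,  2.07254253e-01,  1.54260677e+00, -5.86083802e-06,
        1.39346775e+00, -1.50515477e-01]), 'joint_velocities': array([-0.00046299, -0.0021668 , -0.00471541, -0.00150435, -0.00226987,
       -0.00184   ]), 'effort': array([-4.07766738e-04, -3.83512259e+01, -2.92039347e+01, -3.99383416e-04,
        6.59088342e-03,  1.33106573e-05]), 'eef_pos': array([ 0.18173841, -0.54496721,  0.25238445]), 'tcp_rot': array([-8.67983466e-04,  9.87084173e-01,  1.60200128e-01, -1.18919586e-05]), 'contact_force': array([-0.56555492, -1.22348571, -0.00654663]), 'torque': array([ 0.00981328, -0.03757213, -0.0314259 ]), 'grasp_force': 0.0, 'grip_width': 0.08539483319136822}
```

View pics/scene0.png

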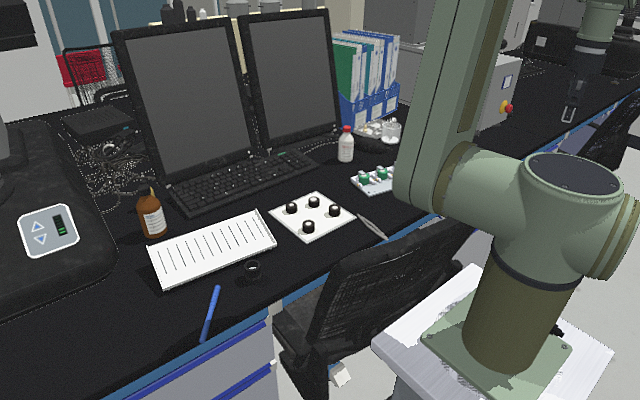

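View pics/side0.png

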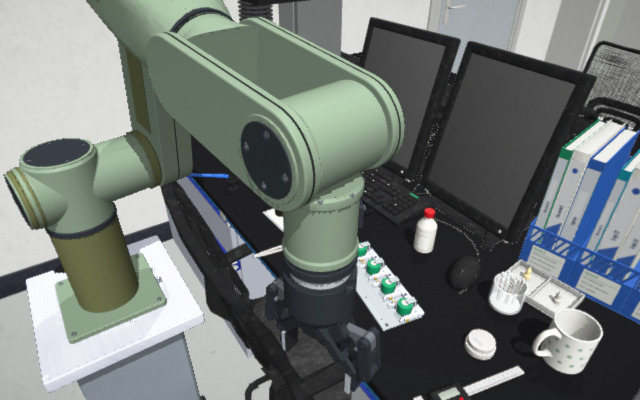

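Scene view: rack at (145–275, 215–285), mat with four black discs near (292,208), (314,202), (335,210), (308,226), loupe (252,267), bottles (152,215) and (346,145). Side view: carrier with four green discs from (362,248) to (405,308).

Run:
```python
from h import *
s=snap("scene"); f=s["frame"]
def P(px,z): return onplane(s,px,z).round(3).tolist()
print("fresh",P([(292,206),(314,201),(335,208),(308,224)],.02))
print("mat corners",P([(268,211),(313,191),(358,212),(308,241)],.002))
print("rack: nearL nearR farR farL",P([(165,287),(277,243)],.01),P([(264,212),(148,246)],.045))
print("loupe,brown,red",P([(252,275),(155,236),(346,160)],0))
t=snap("side"); g=cv2.cvtColor(t["frame"],cv2.COLOR_RGB2HSV)
m=cv2.inRange(g,(60,120,60),(90,255,255)); m[:235]=0;m[:,:350]=0
n,_,st,c=cv2.connectedComponentsWithStats(m)
for i in range(1,n):
    if st[i,4]>20: print(st[i],c[i].round(1),onplane(t,[c[i]],.02).round(3))
```

```text
fresh [[0.544, 0.047, 0.02], [0.528, -0.012, 0.02], [0.47, -0.035, 0.02], [0.459, 0.06, 0.02]]
mat corners [[0.585, 0.095, 0.002], [0.59, -0.058, 0.002], [0.438, -0.088, 0.002], [0.426, 0.086, 0.002]]
rack: nearL nearR farR farL [[0.479, 0.405, 0.01], [0.456, 0.152, 0.01]] [[0.535, 0.135, 0.045], [0.58, 0.398, 0.045]]
loupe,brown,red [[0.412, 0.244, 0.0], [0.666, 0.365, 0.0], [0.676, -0.261, 0.0]]
[358 247   9  10  61] [361.5 251.2] [[ 0.536 -0.204  0.02 ]]
[367 260  14  15 121] [372.6 267.9] [[ 0.52  -0.265  0.02 ]]
[382 278  14  16 134] [387.3 286.7] [[ 0.508 -0.329  0.02 ]]
[397 298  16  18 153] [403.4 308. ] [[ 0.495 -0.394  0.02 ]]
```

View pics/wrist0.png

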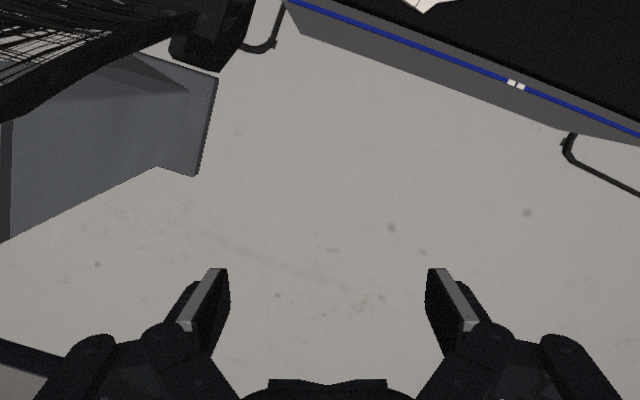

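The wrist picture shows only floor between the fingers, so I'll move over the carrier and look from there.

```bash
cat >> h.py <<'E'
def rot(yaw,tilt=0):
    """tool-down orientation, x ahead turned by yaw (deg), then fingers leaning ahead by tilt (deg)"""
    return R.from_euler("z",yaw,degrees=True)*R.from_euler("y",-tilt,degrees=True)*R.from_quat([1,0,0,0])
def go(*targets):
    """each target: (xyz, yaw, tilt) -> row from the present pose"""
    st=robot.get_state(); r0=quat(st["tcp_rot"]);p0=np.array(st["eef_pos"])
    for p,y,t in targets:
        w=(r0.inv()*rot(y,t)).as_rotvec(degrees=True); d=r0.inv().apply(np.array(p)-p0)*1000
        print("row",w.round(2),d.round(1))
def here():
    st=robot.get_state();q=quat(st["tcp_rot"]).as_matrix()
    print("t",round(st["time"],2),"p",st["eef_pos"].round(4),"yaw",np.degrees(np.arctan2(q[1,0],q[0,0])).round(2),"z",q[:,2].round(3),"F",st["contact_force"].round(1),"w",round(st["grip_width"],4),"g",st["grasp_force"],"q",st["joint_pos"].round(2))
E
python3 -c "
from h import *
here();go(((.48,-.29,.25),-12.2,0))"
```

```text
t 0.25 p [ 0.1818 -0.5451  0.2527] yaw 18.44 z [-0.     0.001 -1.   ] F [ 0.6 -1.   0.2] w 0.0853 g 0.0 q [-1.4   0.21  1.54  0.    1.39 -0.15]
row [-7.000e-02  1.000e-02  3.064e+01] [ 363.6 -147.7    2.9]
```

>>> {"fn": "move_arm", "kwargs": {
  "rows": [
    [[0, 0, 30.6, 364, -148, 3, 50], [0, 0, 30.6, 364, -148, 3, 50], [0, 0, 30.6, 364, -148, 3, 50], [0, 0, 30.6, 364, -148, 3, 50], [0, 0, 30.6, 364, -148, 3, 50], [0, 0, 30.6, 364, -148, 3, 50], [0, 0, 30.6, 364, -148, 3, 50], [0, 0, 30.6, 364, -148, 3, 50], [0, 0, 30.6, 364, -148, 3, 50], [0, 0, 30.6, 364, -148, 3, 50], [0, 0, 30.6, 364, -148, 3, 50], [0, 0, 30.6, 364, -148, 3, 50]]
  ]
}}

```text
time: 1.45
eef_pos: [0.4793, -0.2911, 0.2502]
tcp_rot: [0.0, 0.994, -0.107, -0.0]
contact_force: [-0.6, -0.6, 0.2]
grip_width: 0.05
grasp_force: 0.0
```

```bash
python3 -c "
from h import *
here();s=snap('wrist','w1.png')
g=cv2.cvtColor(s['frame'],cv2.COLOR_RGB2HSV)
m=cv2.inRange(g,(60,120,60),(90,255,255))
n,_,st,c=cv2.connectedComponentsWithStats(m)
for i in range(1,n):
    if st[i,4]>60: print(st[i],c[i].round(1),onplane(s,[c[i]],.03).round(4))
"
```

```text
t 1.45 p [ 0.4793 -0.2911  0.2502] yaw -12.29 z [-0. -0. -1.] F [-0.6 -0.6  0.2] w 0.05 g 0.0 q [-0.7   0.18  1.58 -0.    1.38  1.09]
[406 114  35  32 517] [422.7 131.5] [[ 0.498  -0.3906  0.03  ]]
[276 117  32  32 454] [293.  135.3] [[ 0.5212 -0.266   0.03  ]]
[343 116  31  31 440] [358.2 133.6] [[ 0.5092 -0.3285  0.03  ]]
[209 119  36  33 543] [228.7 136.8] [[ 0.5335 -0.2039  0.03  ]]
```

View pics/w1.png

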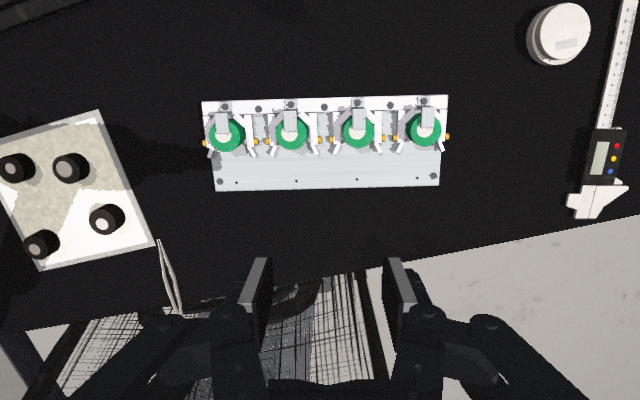

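Wrist view: plate corners near (203,101), (447,95), (440,185), (215,191), with the green discs in four nests at y≈132 px and the mat at left.

```bash
cat > a.py <<'E'
from h import *
s=snap('wrist'); f=s['frame']
g=cv2.cvtColor(f,cv2.COLOR_RGB2GRAY); m=cv2.inRange(g,110,255); m=cv2.morphologyEx(m,cv2.MORPH_CLOSE,np.ones((9,9)))
n,l,st,c=cv2.connectedComponentsWithStats(m); i=l[175,330]; print(st[i])
k=max(cv2.findContours((l==i).astype(np.uint8),0,2)[0],key=cv2.contourArea).reshape(-1,2).astype(float)
P=onplane(s,k,.006)[:,:2]
r=cv2.minAreaRect((P*1000).astype(np.float32));print("rect",r)
# front edge: contour pixels near it
e=k[(k[:,1]>178)&(k[:,0]>222)&(k[:,0]<434)]; E=onplane(s,e,.006)[:,:2]*1000
vx,vy,x0,y0=cv2.fitLine(E.astype(np.float32),cv2.DIST_HUBER,0,.01,.01).ravel();print("front edge yaw",np.degrees(np.arctan2(vy,vx))%180-90)
print("corners",onplane(s,[(203,101),(447,95),(440,185),(215,191)],.006).round(4).tolist())
# face metal centres
h=cv2.cvtColor(f,cv2.COLOR_RGB2HSV); gm=cv2.inRange(h,(60,120,60),(90,255,255))
n,l,st,c=cv2.connectedComponentsWithStats(gm)
for j in range(1,n):
    if st[j,4]>60:
        kk=np.argwhere(l==j)[:,::-1].astype(np.int32); (cx,cy),rr=cv2.minEnclosingCircle(kk); print(cx,cy,rr,onplane(s,[(cx,cy)],.025).round(4))
E
python3 a.py
```

```text
[  201    94   248    98 21614]
rect ((501.94073486328125, -293.4164123535156), (260.2172546386719, 96.76736450195312), 79.26229095458984)
front edge yaw -10.5672455
corners [[0.5724, -0.1816, 0.006], [0.525, -0.4258, 0.006], [0.4315, -0.4077, 0.006], [0.4777, -0.1637, 0.006]]
423.0 129.0 17.46434783935547 [[ 0.4994 -0.3926  0.025 ]]
291.66571044921875 132.55714416503906 16.446353912353516 [[ 0.5235 -0.2648  0.025 ]]
357.7328796386719 130.46575927734375 16.40300178527832 [[ 0.5116 -0.3291  0.025 ]]
226.57073974609375 134.3810272216797 17.625028610229492 [[ 0.5359 -0.2011  0.025 ]]
```

```bash
cat >> h.py <<'E'
YC=-10.7; OC=np.array([.518,-.2975])
def nest(k,x=0,y=0): return OC+R.from_euler("z",YC,degrees=True).as_matrix()[:2,:2]@[x,-.099+.066*(k-1)+y]
E
python3 -c "
from h import *
for z in (.1,.06,.037): go((np.r_[nest(4),z],YC,0))"
```

```text
row [ 0.01  0.01 -1.61] [  36.3 -101.   150.3]
row [ 0.01  0.01 -1.61] [  36.3 -101.   190.3]
row [ 0.01  0.01 -1.61] [  36.3 -101.   213.3]
```

>>> {"fn": "move_arm", "kwargs": {
  "rows": [
    [[0, 0, -1.6, 36, -101, 150, 50], [0, 0, -1.6, 36, -101, 150, 50], [0, 0, -1.6, 36, -101, 150, 50], [0, 0, -1.6, 36, -101, 150, 50], [0, 0, -1.6, 36, -101, 150, 50], [0, 0, -1.6, 36, -101, 150, 50]]
  ]
}}

```text
time: 2.15
eef_pos: [0.5364, -0.1995, 0.1002]
tcp_rot: [0.0, 0.996, -0.092, -0.0]
contact_force: [1.3, -0.8, 0.5]
grip_width: 0.05
grasp_force: 0.0
```

```bash
python3 -c "
from h import *
here();s=snap('wrist','w2.png')
n=np.r_[nest(4),.03]
print(proj(s,[n,np.r_[nest(4,-.0155),.03],np.r_[nest(4,0,.0155),.03],np.r_[nest(4,0,-.0155),.03]]))
"
```

```text
t 2.15 p [ 0.5364 -0.1995  0.1002] yaw -10.58 z [-0.001 -0.    -1.   ] F [ 1.3 -0.8  0.5] w 0.05 g 0.0 q [-0.51  0.37  1.68 -0.    1.1   1.25]
[[328.32144738 230.73688538]
 [328.25101    253.93738959]
 [302.40436614 230.68448492]
 [354.23623743 230.77284475]]
```

View pics/w2.png

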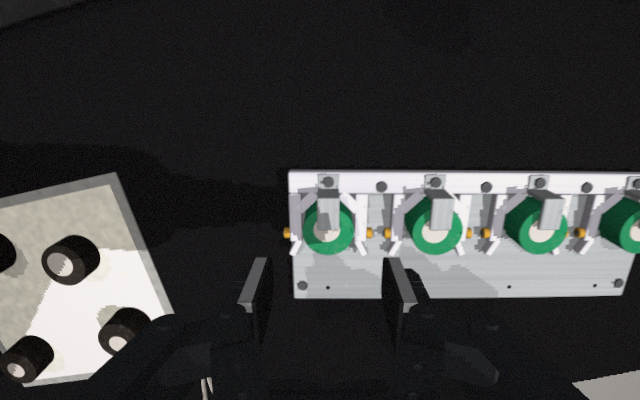

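Disc spans columns 302–356 with bottom at row 255; the prediction was 302–354 and 254. Good to about 1 mm, so I descend and grip.

>>> {"fn": "move_arm", "kwargs": {
  "rows": [
    [[0, 0, 0, 0, 0, 40, 50], [0, 0, 0, 0, 0, 55, 50], [0, 0, 0, 0, -0.5, 63, 50], [0, 0, 0, 0, -0.5, 63, 50], [0, 0, 0, 0, -0.5, 63, 25], [0, 0, 0, 0, -0.5, 63, 25], [0, 0, 0, 0, -0.5, 63, 25], [0, 0, 0, 0, -0.5, 63, 25], [0, 0, 0, 0, -0.5, 63, 25]]
  ]
}}

```text
time: 3.1
eef_pos: [0.5378, -0.1997, 0.0392]
tcp_rot: [0.001, 0.996, -0.092, 0.001]
contact_force: [-3.6, -2.9, 6.6]
grip_width: 0.0282
grasp_force: 59.2
```

```bash
python3 -c "
from h import *
here();s=snap('wrist','w3.png')
"
```

```text
t 3.1 p [ 0.5378 -0.1997  0.0392] yaw -10.54 z [ 0.002 -0.003 -1.   ] F [-3.6 -2.9  6.6] w 0.0282 g 59.231990575790405 q [-0.51  0.46  1.7  -0.    0.98  1.25]
```

View pics/w3.png

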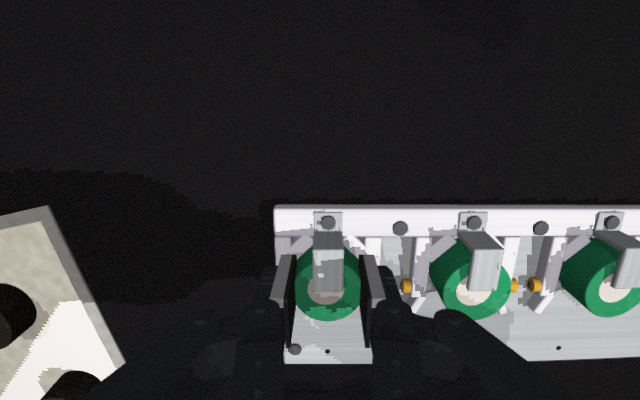

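Fingers straddle the disc and hold-down finger in the picture; the grip holds (59 N). Now pull forward, lift and travel to a view above the rack.

>>> {"fn": "move_arm", "kwargs": {
  "rows": [
    [[0, 0, 0, 0, 0, -2, 25], [0, 0, 0, -5, 0, -2, 25], [0, 0, 0, -12, 0, -2, 25], [0, 0, 0, -20, 0, -2, 25], [0, 0, 0, -32, 0, -2, 25], [0, 0, 0, -45, 0, -2, 25], [0, 0, 0, -45, 0, -2, 25], [0, 0, 0, -45, 0, -30, 25], [0, 0, 0, -45, 0, -80, 25]]
  ]
}}

```text
time: 4.05
eef_pos: [0.4887, -0.1872, 0.1136]
tcp_rot: [-0.003, 0.996, -0.092, -0.005]
contact_force: [1.1, -0.1, -1.1]
grip_width: 0.0281
grasp_force: 59.9
```

```bash
python3 -c "
from h import *
here();s=snap('wrist');cv2.imwrite('pics/w4.png',s['frame'][180:,180:500,::-1])
go(((.50,.27,.26),-7,0))
"
```

```text
t 4.05 p [ 0.4887 -0.1872  0.1136] yaw -10.58 z [-0.01   0.007 -1.   ] F [ 1.1 -0.1 -1.1] w 0.0281 g 59.88688588142395 q [-0.53  0.27  1.78  0.    1.1   1.22]
row [ 0.11 -0.46 -3.55] [ -79.2 -453.7 -136.6]
```

View pics/w4.png

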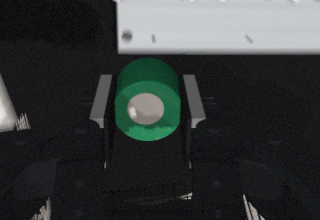

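The disc is held upright between the pads, top centre at (327,288). Going to the rack.

>>> {"fn": "move_arm", "kwargs": {
  "rows": [
    [[0, 0, -3.6, -79, -454, -137, 25], [0, 0, -3.6, -79, -454, -137, 25], [0, 0, -3.6, -79, -454, -137, 25], [0, 0, -3.6, -79, -454, -137, 25], [0, 0, -3.6, -79, -454, -137, 25], [0, 0, -3.6, -79, -454, -137, 25], [0, 0, -3.6, -79, -454, -137, 25], [0, 0, -3.6, -79, -454, -137, 25], [0, 0, -3.6, -79, -454, -137, 25], [0, 0, -3.6, -79, -454, -137, 25], [0, 0, -3.6, -79, -454, -137, 25], [0, 0, -3.6, -79, -454, -137, 25]]
  ]
}}

```text
time: 5.3
eef_pos: [0.4974, 0.2714, 0.2536]
tcp_rot: [0.0, 0.998, -0.06, -0.001]
contact_force: [-0.4, -1.1, -1.1]
grip_width: 0.0285
grasp_force: 59.9
```

```bash
python3 -c "
from h import *
here();s=snap('wrist','w5.png')
t=s['C'],s['A']
print('top centre at tool', onplane(s,[(327,288)],robot.get_state()['eef_pos'][2]-.009)-robot.get_state()['eef_pos'])
"
```

```text
t 5.3 p [0.4974 0.2714 0.2536] yaw -6.84 z [-0.001 -0.    -1.   ] F [-0.4 -1.1 -1.1] w 0.0285 g 59.92169737815857 q [0.35 0.19 1.56 0.   1.39 2.04]
top centre at tool [[-0.0001241   0.00100564 -0.009     ]]
```

View pics/w5.png

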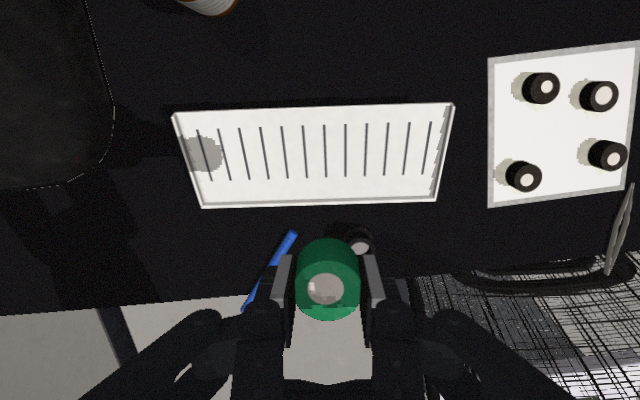

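Rack corners in this view: near-left (203,208), near-right (435,201), far-right (454,104), far-left (173,114). The held disc is at (326,288).

```bash
cat > r.py <<'E'
from h import *
def quad(s,seed):
    h=cv2.cvtColor(s['frame'],cv2.COLOR_RGB2HSV); m=((h[...,2]>95)&(h[...,1]<60)).astype(np.uint8)
    m=cv2.morphologyEx(m,cv2.MORPH_CLOSE,np.ones((5,5)));n,l,_,_=cv2.connectedComponentsWithStats(m)
    k=max(cv2.findContours((l==l[seed[1],seed[0]]).astype(np.uint8),0,1)[0],key=cv2.contourArea)
    for e in np.linspace(2,15,40):
        a=cv2.approxPolyDP(cv2.convexHull(k),e,True).reshape(-1,2)
        if len(a)<=4: break
    return a,e
w=snap('wrist');c=snap('scene')
a,e1=quad(w,(310,190));b,e2=quad(c,(190,240));print(a.tolist(),e1,b.tolist(),e2)
np.savez('rq.npz',a=a,b=b)
z=lambda q,s:[(lambda p:np.linalg.norm(p[0]-p[1]))(onplane(s,q,h))for h in(0,.01,.02,.03,.04,.05,.06)]
print('near w',np.round(z([(203,208),(435,201)],w),4));print('far w',np.round(z([(173,114),(454,104)],w),4))
def tri(p,q):
    d1,d2=[x/np.linalg.norm(x) for x in(ray(w,[p])[0],ray(c,[q])[0])]
    A=np.c_[d1,-d2];t=np.linalg.lstsq(A,c['C']-w['C'],rcond=None)[0];x,y=w['C']+t[0]*d1,c['C']+t[1]*d2
    print(((x+y)/2).round(4),np.linalg.norm(x-y).round(4))
if len(a)==4==len(b):
    order=lambda a,f:sorted(a.tolist(),key=f)
    A=order(a,lambda p:np.arctan2(p[1]-155,p[0]-315));B=order(b,lambda p:np.arctan2(p[1]-248,p[0]-212))
    print(A,B)
    for p,q in zip(A,B): tri(p,q)
E
python3 r.py
```

```text
[[453, 106], [433, 201], [200, 208], [169, 118]] 6.666666666666666 [[257, 209], [275, 246], [163, 291], [146, 245]] 3.333333333333333
near w [0.267  0.2598 0.2527 0.2455 0.2383 0.2312 0.224 ]
far w [0.297  0.289  0.281  0.2731 0.2651 0.2571 0.2492]
[[169, 118], [453, 106], [433, 201], [200, 208]] [[146, 245], [257, 209], [275, 246], [163, 291]]
[0.5689 0.4038 0.0584] 0.0016
[0.5474 0.1476 0.0514] 0.003
[0.4453 0.1615 0.0148] 0.0042
[0.4672 0.4142 0.0148] 0.0034
```

Run:
```python
from h import *
s=snap('wrist')
n=onplane(s,[(203,208),(435,201)],.0152);f=onplane(s,[(173,114),(454,104)],.0512)
print(n.round(4),f.round(4))
for a,b in(n,f): print('yaw',np.degrees(np.arctan2(-(a-b)[0],(a-b)[1])))
m=n.mean(0);print('depth',np.linalg.norm(f.mean(0)[:2]-m[:2]),f.mean(0)-m, 105*np.cos(np.radians(20)))
```

```text
[[0.468  0.4116 0.0152]
 [0.4446 0.1566 0.0152]] [[0.5725 0.4023 0.0512]
 [0.5495 0.1472 0.0512]]
yaw -5.245233307629378
yaw -5.148383807757126
depth 0.1050530230964179 [ 0.10463883 -0.00931953  0.036     ] 98.66772518252039
```

```bash
cat >> h.py <<'E'
YR=-5.2; OR=np.array([.463,.2835,.010])
def rack(x,y,z): return (OR+(R.from_euler("z",YR,degrees=True)*R.from_euler("y",-20,degrees=True)).apply([x,y,z]),YR,20)
E
python3 -c "
from h import *
go(rack(.024,.084,.085),rack(.022,.084,.045),rack(.022,.084,.035))"
```

```text
row [ 0.38 20.1  -1.84] [-45.3 -93.6 155.2]
row [ 0.38 20.1  -1.84] [-33.5 -94.1 193.5]
row [ 0.38 20.1  -1.84] [-30.  -94.2 202.9]
```

>>> {"fn": "move_arm", "kwargs": {
  "rows": [
    [[0, 10, -1.8, -45, -94, 155, 25], [0, 20, -1.8, -45, -94, 155, 25], [0, 20, -1.8, -45, -94, 155, 25], [0, 20, -1.8, -45, -94, 155, 25], [0, 20, -1.8, -45, -94, 155, 25], [0, 20, -1.8, -45, -94, 155, 25], [0, 20, -1.8, -39, -94, 178, 25], [0, 20, -1.8, -33, -94, 194, 25], [0, 20, -1.8, -30, -94, 203, 25], [0, 20, -1.8, -30, -94, 203, 25], [0, 20, -1.8, -30, -94, 203, 25]]
  ]
}}

```text
time: 6.6
eef_pos: [0.4822, 0.3675, 0.0536]
tcp_rot: [0.01, 0.983, -0.045, 0.175]
contact_force: [0.1, -0.1, -0.7]
grip_width: 0.0282
grasp_force: 66.1
```

```bash
python3 -c "
from h import *
here();go(rack(.022,.084,.035),rack(.022,.084,.085))"
```

```text
t 6.6 p [0.4822 0.3675 0.0536] yaw -5.26 z [ 0.343 -0.035 -0.939] F [ 0.1 -0.1 -0.7] w 0.0282 g 66.0992968082428 q [ 0.62  0.41  1.79 -0.36  0.7   2.53]
row [ 0.19 -0.18 -0.06] [-3.7  1.4  2.1]
row [ 0.19 -0.18 -0.06] [ -3.6   1.6 -47.9]
```

>>> {"fn": "move_arm", "kwargs": {
  "rows": [
    [[0, 0, 0, -3, 1, 3, 25], [0, 0, 0, -3, 1, 3, 25], [0, 0, 0, -3, 1, 3, 42], [0, 0, 0, -3, 1, 3, 42], [0, 0, 0, -3, 1, 3, 42], [0, 0, 0, -3, 1, -20, 42], [0, 0, 0, -3, 1, -50, 42], [0, 0, 0, -3, 1, -70, 42], [0, 0, 0, -3, 1, -100, 42], [0, 0, 0, -3, 1, -100, 42]]
  ]
}}

```text
time: 7.6
eef_pos: [0.4443, 0.3725, 0.1483]
tcp_rot: [0.008, 0.983, -0.044, 0.176]
contact_force: [0.9, 0.2, 1.2]
grip_width: 0.042
grasp_force: 0.0
```

```bash
python3 -c "
from h import *
here();s=snap('wrist','w6.png');print(proj(s,[rack(.0155,.084,.024)[0]]))
for z in (.10,.06,.041): go((np.r_[nest(3),z],YC,0))"
```

```text
t 7.6 p [0.4443 0.3725 0.1483] yaw -5.12 z [ 0.346 -0.031 -0.938] F [0.9 0.2 1.2] w 0.042 g 0.0 q [ 0.67  0.22  1.81 -0.32  0.88  2.5 ]
[[331.13787606 214.958304  ]]
row [ -0.84 -20.17   5.51] [112.3 626.8  92.2]
row [ -0.84 -20.17   5.51] [ 98.5 626.7 129.8]
row [ -0.84 -20.17   5.51] [ 92.  626.6 147.6]
```

View pics/w6.png

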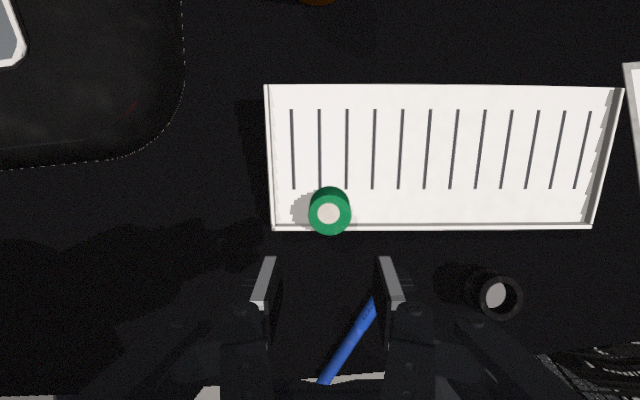

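Disc face seen at (329,213), predicted (331,215) for edge-on-cleat: placed well. Next nest 3.

>>> {"fn": "move_arm", "kwargs": {
  "rows": [
    [[0, 0, 0, 10, 30, 0, 42], [-0.3, -7, 1.8, 112, 627, 92, 42], [-0.6, -14, 3.6, 112, 627, 92, 42], [-0.8, -20.2, 5.5, 112, 627, 92, 42], [-0.8, -20.2, 5.5, 112, 627, 92, 42], [-0.8, -20.2, 5.5, 112, 627, 92, 42], [-0.8, -20.2, 5.5, 112, 627, 92, 42], [-0.8, -20.2, 5.5, 112, 627, 92, 42], [-0.8, -20.2, 5.5, 112, 627, 92, 42], [-0.8, -20.2, 5.5, 112, 627, 92, 42], [-0.8, -20.2, 5.5, 112, 627, 92, 42], [-0.8, -20.2, 5.5, 112, 627, 92, 42], [-0.8, -20.2, 5.5, 112, 627, 92, 42], [-0.8, -20.2, 5.5, 112, 627, 92, 42], [-0.8, -20.2, 5.5, 112, 627, 92, 42], [-0.8, -20.2, 5.5, 112, 627, 92, 42], [-0.8, -20.2, 5.5, 112, 627, 92, 42], [-0.8, -20.2, 5.5, 112, 627, 92, 42]]
  ]
}}

```text
time: 9.45
eef_pos: [0.5221, -0.2646, 0.0993]
tcp_rot: [0.001, 0.996, -0.092, -0.002]
contact_force: [-0.2, -0.5, 0.6]
grip_width: 0.0419
grasp_force: 0.0
```

```bash
cat > n.py <<'E'
import sys
from h import *
k=int(sys.argv[1]); z=float(sys.argv[2]); here(); s=snap('wrist')
for zz in (.06,z): go((np.r_[nest(k),zz],YC,0))
h=cv2.cvtColor(s['frame'],cv2.COLOR_RGB2HSV); gm=cv2.inRange(h,(60,120,40),(90,255,255))
n,l,st,c=cv2.connectedComponentsWithStats(gm)
for j in range(1,n):
    if st[j,4]>200: print('seen',st[j],onplane(s,[(st[j,0]+st[j,2]/2,st[j,1]+st[j,3])],.03).round(4))
print('pred left/right/front',proj(s,[np.r_[nest(k,0,.0155),.03],np.r_[nest(k,0,-.0155),.03],np.r_[nest(k,-.0155),.03]]).round(1).tolist(),'front',nest(k,-.0155).round(4))
E
python3 n.py 3 .041
```

```text
t 9.45 p [ 0.5221 -0.2646  0.0993] yaw -10.6 z [-0.005 -0.001 -1.   ] F [-0.2 -0.5  0.6] w 0.0419 g 0.0 q [-0.61  0.4   1.64 -0.    1.11  1.14]
row [0.14 0.22 0.1 ] [ 2.  -0.2 39.5]
row [0.14 0.22 0.1 ] [ 2.1 -0.2 58.5]
seen [ 404  194   57   58 1397] [[ 0.4964 -0.3255  0.03  ]]
seen [ 503  194   65   57 1724] [[ 0.4846 -0.3893  0.03  ]]
seen [ 301  199   51   53 1208] [[ 0.5086 -0.2618  0.03  ]]
pred left/right/front [[301.0, 228.0], [353.2, 228.0], [327.1, 251.4]] front [ 0.5089 -0.2622]
```

>>> {"fn": "move_arm", "kwargs": {
  "rows": [
    [[0, 0.2, 0, 2, 0, 35, 42], [0, 0.2, 0, 2, 0, 50, 42], [0, 0.2, 0, 2, 0, 58, 42], [0, 0.2, 0, 2, 0, 58, 42], [0, 0.2, 0, 2, 0, 58, 25], [0, 0.2, 0, 2, 0, 58, 25], [0, 0.2, 0, 2, 0, 58, 25], [0, 0.2, 0, 2, 0, 58, 25], [0, 0.2, 0, -3, 0, 58, 25], [0, 0.2, 0, -10, 0, 58, 25], [0, 0.2, 0, -18, 0, 58, 25], [0, 0.2, 0, -30, 0, 58, 25], [0, 0.2, 0, -43, 0, 58, 25], [0, 0.2, 0, -43, 0, 58, 25], [0, 0.2, 0, -43, 0, 30, 25], [0, 0.2, 0, -43, 0, -10, 25], [0, 0.2, 0, -43, 0, -40, 25]]
  ]
}}

```text
time: 11.2
eef_pos: [0.4811, -0.2595, 0.1423]
tcp_rot: [0.002, 0.996, -0.094, 0.001]
contact_force: [0.2, -0.5, 0.0]
grip_width: 0.0279
grasp_force: 59.8
```

```bash
python3 -c "
from h import *
here();go(rack(.024,.028,.085),rack(.022,.028,.045),rack(.022,.028,.036))"
```

```text
t 11.2 p [ 0.4811 -0.2595  0.1423] yaw -10.75 z [ 0.002 -0.005 -1.   ] F [ 0.2 -0.5  0. ] w 0.0279 g 59.83611702919006 q [-0.65  0.26  1.72 -0.    1.16  1.11]
row [ 1.22 19.83 -5.45] [-128.4 -557.5   41.4]
row [ 1.22 19.83 -5.45] [-116.7 -558.8   79.7]
row [ 1.22 19.83 -5.45] [-113.7 -559.1   88.2]
```

>>> {"fn": "move_arm", "kwargs": {
  "rows": [
    [[0, 0, 0, -40, -50, 0, 25], [0, 7, -2, -128, -557, 41, 25], [0.6, 14, -4, -128, -557, 41, 25], [1.2, 19.8, -5.5, -128, -557, 41, 25], [1.2, 19.8, -5.5, -128, -557, 41, 25], [1.2, 19.8, -5.5, -128, -557, 41, 25], [1.2, 19.8, -5.5, -128, -557, 41, 25], [1.2, 19.8, -5.5, -128, -557, 41, 25], [1.2, 19.8, -5.5, -128, -557, 41, 25], [1.2, 19.8, -5.5, -128, -557, 41, 25], [1.2, 19.8, -5.5, -128, -557, 41, 25], [1.2, 19.8, -5.5, -128, -557, 41, 25], [1.2, 19.8, -5.5, -128, -557, 41, 25], [1.2, 19.8, -5.5, -128, -557, 41, 25], [1.2, 19.8, -5.5, -128, -557, 41, 25], [1.2, 19.8, -5.5, -122, -558, 62, 25], [1.2, 19.8, -5.5, -117, -558, 80, 25], [1.2, 19.8, -5.5, -117, -558, 80, 25]]
  ]
}}

```text
time: 13.0
eef_pos: [0.469, 0.3093, 0.0569]
tcp_rot: [0.008, 0.984, -0.045, 0.171]
contact_force: [-0.0, -0.2, -0.2]
grip_width: 0.0277
grasp_force: 59.8
```

```bash
python3 -c "
from h import *
here();go(rack(.022,.028,.036),rack(.022,.028,.085))"
```

```text
t 13.0 p [0.469  0.3093 0.0569] yaw -5.28 z [ 0.336 -0.031 -0.941] F [-0.  -0.2 -0.2] w 0.0277 g 59.84854459762573 q [ 0.53  0.32  1.91 -0.33  0.65  2.43]
row [ 0.03  0.29 -0.08] [ 2.6 -1.8  6.9]
row [ 0.03  0.29 -0.08] [  2.4  -1.8 -42.1]
```

>>> {"fn": "move_arm", "kwargs": {
  "rows": [
    [[0, 0.3, 0, 2, -2, 6, 25], [0, 0.3, 0, 2, -2, 7, 25], [0, 0.3, 0, 2, -2, 7, 25], [0, 0.3, 0, 2, -2, 7, 42], [0, 0.3, 0, 2, -2, 7, 42], [0, 0.3, 0, 2, -2, 7, 42], [0, 0.3, 0, 2, -2, -20, 42], [0, 0.3, 0, 2, -2, -50, 42], [0, 0.3, 0, 2, -2, -90, 42], [0, 0.3, 0, 2, -2, -90, 42]]
  ]
}}

```text
time: 14.0
eef_pos: [0.4431, 0.3179, 0.1489]
tcp_rot: [0.004, 0.983, -0.044, 0.179]
contact_force: [0.9, 0.3, 0.4]
grip_width: 0.0421
grasp_force: 0.0
```

```bash
cat > rk.py <<'E'
from h import *
s=snap('wrist'); M=(R.from_euler("z",YR,degrees=True)*R.from_euler("y",-20,degrees=True)).as_matrix()
h=cv2.cvtColor(s['frame'],cv2.COLOR_RGB2HSV); gm=cv2.inRange(h,(60,120,40),(90,255,255))
n,l,st,c=cv2.connectedComponentsWithStats(gm)
for j in range(1,n):
    if st[j,4]<200: continue
    # metal face = hole in green; fall back on blob centre
    k=(l==j).astype(np.uint8); co,hi=cv2.findContours(k,cv2.RETR_CCOMP,2)
    ho=[x for x,y in zip(co,hi[0]) if y[3]>=0 and cv2.contourArea(x)>30]
    if not ho: print('no hole',st[j]);continue
    q=cv2.moments(max(ho,key=cv2.contourArea)); px=(q['m10']/q['m00'],q['m01']/q['m00'])
    d=ray(s,[px])[0]; nn=M[:,2]; P0=OR+.024*nn; t=((P0-s['C'])@nn)/(d@nn); print('face in rack',((s['C']+t*d-OR)@M*1000).round(1))
E
python3 rk.py; python3 -c "
from h import *
here();go((np.r_[nest(2),.10],YC,0))"
```

```text
face in rack [17.  87.3 24. ]
face in rack [16.5 29.5 24. ]
t 14.05 p [0.4423 0.317  0.1466] yaw -5.22 z [ 0.348 -0.026 -0.937] F [-0.2 -0.1  0.2] w 0.0419 g 0.0 q [ 0.58  0.13  1.91 -0.29  0.83  2.41]
row [ -1.3  -20.38   5.48] [103.9 638.4  84.7]
```

>>> {"fn": "move_arm", "kwargs": {
  "rows": [
    [[0, 0, 0, 10, 30, 0, 42], [-0.3, -7, 1.8, 104, 638, 85, 42], [-0.6, -14, 3.6, 104, 638, 85, 42], [-1.3, -20.4, 5.5, 104, 638, 85, 42], [-1.3, -20.4, 5.5, 104, 638, 85, 42], [-1.3, -20.4, 5.5, 104, 638, 85, 42], [-1.3, -20.4, 5.5, 104, 638, 85, 42], [-1.3, -20.4, 5.5, 104, 638, 85, 42], [-1.3, -20.4, 5.5, 104, 638, 85, 42], [-1.3, -20.4, 5.5, 104, 638, 85, 42], [-1.3, -20.4, 5.5, 104, 638, 85, 42], [-1.3, -20.4, 5.5, 104, 638, 85, 42], [-1.3, -20.4, 5.5, 104, 638, 85, 42], [-1.3, -20.4, 5.5, 104, 638, 85, 42], [-1.3, -20.4, 5.5, 104, 638, 85, 42], [-1.3, -20.4, 5.5, 104, 638, 85, 42], [-1.3, -20.4, 5.5, 104, 638, 85, 42], [-1.3, -20.4, 5.5, 104, 638, 85, 42]]
  ]
}}

```text
time: 15.85
eef_pos: [0.5098, -0.3293, 0.0981]
tcp_rot: [0.001, 0.996, -0.093, -0.003]
contact_force: [-0.3, 0.7, 0.4]
grip_width: 0.0425
grasp_force: 0.0
```

```bash
python3 n.py 2 .041
```

```text
t 15.85 p [ 0.5098 -0.3293  0.0981] yaw -10.65 z [-0.007 -0.002 -1.   ] F [-0.3  0.7  0.4] w 0.0425 g 0.0 q [-0.71  0.44  1.58 -0.01  1.12  1.05]
row [0.22 0.33 0.05] [ 2.1 -0.  38.3]
row [0.22 0.33 0.05] [ 2.2 -0.1 57.3]
seen [ 404  195   58   58 1426] [[ 0.4838 -0.3903  0.03  ]]
seen [ 301  200   52   53 1241] [[ 0.496  -0.3268  0.03  ]]
pred left/right/front [[300.9, 228.5], [353.4, 228.5], [327.2, 252.0]] front [ 0.4966 -0.327 ]
```

>>> {"fn": "move_arm", "kwargs": {
  "rows": [
    [[0.2, 0.3, 0, 2, 0, 35, 42], [0.2, 0.3, 0, 2, 0, 50, 42], [0.2, 0.3, 0, 2, 0, 57, 42], [0.2, 0.3, 0, 2, 0, 57, 42], [0.2, 0.3, 0, 2, 0, 57, 25], [0.2, 0.3, 0, 2, 0, 57, 25], [0.2, 0.3, 0, 2, 0, 57, 25], [0.2, 0.3, 0, 2, 0, 57, 25], [0.2, 0.3, 0, -3, 0, 57, 25], [0.2, 0.3, 0, -10, 0, 57, 25], [0.2, 0.3, 0, -18, 0, 57, 25], [0.2, 0.3, 0, -30, 0, 57, 25], [0.2, 0.3, 0, -43, 0, 57, 25], [0.2, 0.3, 0, -43, 0, 57, 25], [0.2, 0.3, 0, -43, 0, 30, 25], [0.2, 0.3, 0, -43, 0, -10, 25], [0.2, 0.3, 0, -43, 0, -40, 25]]
  ]
}}

```text
time: 17.6
eef_pos: [0.4687, -0.3239, 0.1412]
tcp_rot: [0.001, 0.996, -0.094, 0.001]
contact_force: [1.1, -0.3, 0.3]
grip_width: 0.0278
grasp_force: 59.6
```

```bash
python3 -c "
from h import *
here();go(rack(.024,-.028,.085),rack(.022,-.028,.045))"
```

```text
t 17.6 p [ 0.4687 -0.3239  0.1412] yaw -10.77 z [ 0.002 -0.003 -1.   ] F [ 1.1 -0.3  0.3] w 0.0278 g 59.571858644485474 q [-0.76  0.31  1.66 -0.    1.17  1.  ]
row [ 1.14 19.84 -5.48] [-122.9 -567.2   41.3]
row [ 1.14 19.84 -5.48] [-111.3 -568.5   79.6]
```

>>> {"fn": "move_arm", "kwargs": {
  "rows": [
    [[0, 0, 0, -40, -50, 0, 25], [0, 7, -2, -123, -567, 41, 25], [0.6, 14, -4, -123, -567, 41, 25], [1.1, 19.8, -5.5, -123, -567, 41, 25], [1.1, 19.8, -5.5, -123, -567, 41, 25], [1.1, 19.8, -5.5, -123, -567, 41, 25], [1.1, 19.8, -5.5, -123, -567, 41, 25], [1.1, 19.8, -5.5, -123, -567, 41, 25], [1.1, 19.8, -5.5, -123, -567, 41, 25], [1.1, 19.8, -5.5, -123, -567, 41, 25], [1.1, 19.8, -5.5, -123, -567, 41, 25], [1.1, 19.8, -5.5, -123, -567, 41, 25], [1.1, 19.8, -5.5, -123, -567, 41, 25], [1.1, 19.8, -5.5, -123, -567, 41, 25], [1.1, 19.8, -5.5, -123, -567, 41, 25], [1.1, 19.8, -5.5, -117, -568, 62, 25], [1.1, 19.8, -5.5, -111, -568, 80, 25], [1.1, 19.8, -5.5, -111, -568, 80, 25], [1.1, 19.8, -5.5, -111, -568, 80, 25]]
  ]
}}

```text
time: 19.5
eef_pos: [0.4648, 0.2544, 0.0582]
tcp_rot: [0.008, 0.984, -0.046, 0.172]
contact_force: [0.6, -0.1, -0.9]
grip_width: 0.0283
grasp_force: 63.8
```

```bash
python3 -c "
from h import *
here();go(rack(.022,-.028,.036),rack(.022,-.028,.085))"
```

```text
t 19.5 p [0.4648 0.2544 0.0582] yaw -5.32 z [ 0.337 -0.031 -0.941] F [ 0.6 -0.1 -0.9] w 0.0283 g 63.79318356513977 q [ 0.43  0.25  2.   -0.3   0.61  2.32]
row [-0.    0.22 -0.11] [ 1.4 -0.9  7.8]
row [-0.    0.22 -0.11] [  1.2  -0.9 -41.2]
```

>>> {"fn": "move_arm", "kwargs": {
  "rows": [
    [[0, 0.2, 0, 1, -1, 6, 25], [0, 0.2, 0, 1, -1, 8, 25], [0, 0.2, 0, 1, -1, 8, 25], [0, 0.2, 0, 1, -1, 8, 42], [0, 0.2, 0, 1, -1, 8, 42], [0, 0.2, 0, 1, -1, 8, 42], [0, 0.2, 0, 1, -1, -20, 42], [0, 0.2, 0, 1, -1, -50, 42], [0, 0.2, 0, 1, -1, -90, 42], [0, 0.2, 0, 1, -1, -90, 42]]
  ]
}}

```text
time: 20.5
eef_pos: [0.4378, 0.2613, 0.1485]
tcp_rot: [0.005, 0.983, -0.044, 0.178]
contact_force: [0.7, 0.1, 0.2]
grip_width: 0.0419
grasp_force: 0.0
```

```bash
python3 rk.py; python3 -c "
from h import *
here();go((np.r_[nest(1),.10],YC,0))"
```

```text
face in rack [ 16.9 -25.2  24. ]
face in rack [16.9 88.6 24. ]
face in rack [16.5 30.5 24. ]
t 20.55 p [0.437  0.2605 0.1463] yaw -5.22 z [ 0.347 -0.026 -0.938] F [-0.1  0.4  1.1] w 0.042 g 0.0 q [ 0.47  0.05  2.01 -0.26  0.8   2.29]
row [ -1.27 -20.32   5.47] [ 98.3 647.3  82.4]
```

>>> {"fn": "move_arm", "kwargs": {
  "rows": [
    [[0, 0, 0, 10, 30, 0, 42], [-0.3, -7, 1.8, 98, 647, 82, 42], [-0.6, -14, 3.6, 98, 647, 82, 42], [-1.3, -20.3, 5.5, 98, 647, 82, 42], [-1.3, -20.3, 5.5, 98, 647, 82, 42], [-1.3, -20.3, 5.5, 98, 647, 82, 42], [-1.3, -20.3, 5.5, 98, 647, 82, 42], [-1.3, -20.3, 5.5, 98, 647, 82, 42], [-1.3, -20.3, 5.5, 98, 647, 82, 42], [-1.3, -20.3, 5.5, 98, 647, 82, 42], [-1.3, -20.3, 5.5, 98, 647, 82, 42], [-1.3, -20.3, 5.5, 98, 647, 82, 42], [-1.3, -20.3, 5.5, 98, 647, 82, 42], [-1.3, -20.3, 5.5, 98, 647, 82, 42], [-1.3, -20.3, 5.5, 98, 647, 82, 42], [-1.3, -20.3, 5.5, 98, 647, 82, 42], [-1.3, -20.3, 5.5, 98, 647, 82, 42], [-1.3, -20.3, 5.5, 98, 647, 82, 42]]
  ]
}}

```text
time: 22.35
eef_pos: [0.4967, -0.3939, 0.0981]
tcp_rot: [0.001, 0.996, -0.093, -0.003]
contact_force: [-0.4, -0.2, 1.0]
grip_width: 0.0418
grasp_force: 0.0
```

```bash
python3 n.py 1 .041
```

```text
t 22.35 p [ 0.4967 -0.3939  0.0981] yaw -10.69 z [-0.007 -0.002 -1.   ] F [-0.4 -0.2  1. ] w 0.0418 g 0.0 q [-0.8   0.49  1.51 -0.01  1.15  0.96]
row [0.21 0.33 0.02] [ 3.  -0.  38.5]
row [0.21 0.33 0.02] [ 3.1 -0.1 57.5]
seen [ 301  198   52   54 1246] [[ 0.4835 -0.3916  0.03  ]]
pred left/right/front [[301.0, 227.1], [353.6, 227.0], [327.3, 250.6]] front [ 0.4844 -0.3919]
```

>>> {"fn": "move_arm", "kwargs": {
  "rows": [
    [[0.2, 0.3, 0, 3, 0, 35, 42], [0.2, 0.3, 0, 3, 0, 50, 42], [0.2, 0.3, 0, 3, 0, 57, 42], [0.2, 0.3, 0, 3, 0, 57, 42], [0.2, 0.3, 0, 3, 0, 57, 25], [0.2, 0.3, 0, 3, 0, 57, 25], [0.2, 0.3, 0, 3, 0, 57, 25], [0.2, 0.3, 0, 3, 0, 57, 25], [0.2, 0.3, 0, -3, 0, 57, 25], [0.2, 0.3, 0, -10, 0, 57, 25], [0.2, 0.3, 0, -18, 0, 57, 25], [0.2, 0.3, 0, -30, 0, 57, 25], [0.2, 0.3, 0, -43, 0, 57, 25], [0.2, 0.3, 0, -43, 0, 57, 25], [0.2, 0.3, 0, -43, 0, 30, 25], [0.2, 0.3, 0, -43, 0, -10, 25], [0.2, 0.3, 0, -43, 0, -40, 25]]
  ]
}}

```text
time: 24.1
eef_pos: [0.4554, -0.3887, 0.1415]
tcp_rot: [0.002, 0.996, -0.094, 0.001]
contact_force: [1.1, -0.8, -0.2]
grip_width: 0.028
grasp_force: 59.5
```

```bash
python3 -c "
from h import *
here();go(rack(.024,-.084,.085),rack(.022,-.084,.045))"
```

```text
t 24.1 p [ 0.4554 -0.3887  0.1415] yaw -10.8 z [ 0.002 -0.003 -1.   ] F [ 1.1 -0.8 -0.2] w 0.028 g 59.50933277606964 q [-0.85  0.36  1.59 -0.    1.19  0.91]
row [ 1.16 19.84 -5.52] [-117.  -577.6   41.4]
row [ 1.16 19.84 -5.52] [-105.3 -578.9   79.7]
```

>>> {"fn": "move_arm", "kwargs": {
  "rows": [
    [[0, 0, 0, -40, -50, 0, 25], [0, 7, -2, -117, -578, 41, 25], [0.6, 14, -4, -117, -578, 41, 25], [1.1, 19.8, -5.5, -117, -578, 41, 25], [1.1, 19.8, -5.5, -117, -578, 41, 25], [1.1, 19.8, -5.5, -117, -578, 41, 25], [1.1, 19.8, -5.5, -117, -578, 41, 25], [1.1, 19.8, -5.5, -117, -578, 41, 25], [1.1, 19.8, -5.5, -117, -578, 41, 25], [1.1, 19.8, -5.5, -117, -578, 41, 25], [1.1, 19.8, -5.5, -117, -578, 41, 25], [1.1, 19.8, -5.5, -117, -578, 41, 25], [1.1, 19.8, -5.5, -117, -578, 41, 25], [1.1, 19.8, -5.5, -117, -578, 41, 25], [1.1, 19.8, -5.5, -117, -578, 41, 25], [1.1, 19.8, -5.5, -111, -579, 62, 25], [1.1, 19.8, -5.5, -105, -579, 80, 25], [1.1, 19.8, -5.5, -105, -579, 80, 25], [1.1, 19.8, -5.5, -105, -579, 80, 25]]
  ]
}}

```text
time: 26.0
eef_pos: [0.46, 0.1991, 0.0585]
tcp_rot: [0.008, 0.984, -0.046, 0.172]
contact_force: [-0.8, -0.5, -0.5]
grip_width: 0.0279
grasp_force: 63.9
```

```bash
python3 -c "
from h import *
here();go(rack(.022,-.084,.036),rack(.022,-.084,.085))"
```

```text
t 26.0 p [0.46   0.1991 0.0585] yaw -5.39 z [ 0.337 -0.031 -0.941] F [-0.8 -0.5 -0.5] w 0.0279 g 63.89107346534729 q [ 0.31  0.19  2.08 -0.25  0.56  2.17]
row [ 0.01  0.22 -0.18] [ 1.  -0.4  8. ]
row [ 0.01  0.22 -0.18] [  0.8  -0.3 -41. ]
```

>>> {"fn": "move_arm", "kwargs": {
  "rows": [
    [[0, 0.2, 0, 1, 0, 6, 25], [0, 0.2, 0, 1, 0, 8, 25], [0, 0.2, 0, 1, 0, 8, 25], [0, 0.2, 0, 1, 0, 8, 42], [0, 0.2, 0, 1, 0, 8, 42], [0, 0.2, 0, 1, 0, 8, 42], [0, 0.2, 0, 1, 0, -20, 42], [0, 0.2, 0, 1, 0, -50, 42], [0, 0.2, 0, 1, 0, -90, 42], [0, 0.2, 0, 1, 0, -90, 42]]
  ]
}}

```text
time: 27.0
eef_pos: [0.4331, 0.2048, 0.1487]
tcp_rot: [0.005, 0.983, -0.045, 0.179]
contact_force: [-0.2, -0.5, 0.2]
grip_width: 0.042
grasp_force: 0.0
```

```bash
python3 rk.py; python3 -c "
from h import *
here();go(((.49,.0,.20),YC,0))"
```

```text
face in rack [17.1 89.8 24. ]
face in rack [16.5 31.9 24. ]
face in rack [ 16.9 -24.1  24. ]
face in rack [ 17.4 -81.9  24. ]
t 27.05 p [0.4322 0.2042 0.1464] yaw -5.25 z [ 0.347 -0.027 -0.937] F [ 1.3  0.1 -0.4] w 0.0417 g 0.0 q [ 0.35 -0.03  2.09 -0.21  0.77  2.14]
row [ -1.23 -20.35   5.44] [ 90.1 198.  -24.6]
```

>>> {"fn": "move_arm", "kwargs": {
  "rows": [
    [[-0.6, -8, 2, 90, 198, -25, 42], [-1.2, -16, 4, 90, 198, -25, 42], [-1.2, -20.3, 5.4, 90, 198, -25, 42], [-1.2, -20.3, 5.4, 90, 198, -25, 42], [-1.2, -20.3, 5.4, 90, 198, -25, 42], [-1.2, -20.3, 5.4, 90, 198, -25, 42], [-1.2, -20.3, 5.4, 90, 198, -25, 42], [-1.2, -20.3, 5.4, 90, 198, -25, 42]]
  ]
}}

```text
time: 27.85
eef_pos: [0.487, 0.0003, 0.1959]
tcp_rot: [0.001, 0.996, -0.093, -0.004]
contact_force: [-0.7, 0.8, 0.4]
grip_width: 0.042
grasp_force: 0.0
```

```bash
python3 -c "
from h import *
here();s=snap('wrist','w7.png')
"
```

```text
t 27.85 p [4.870e-01 3.000e-04 1.959e-01] yaw -10.63 z [-0.009 -0.001 -1.   ] F [-0.7  0.8  0.4] w 0.042 g 0.0 q [-0.18  0.08  1.81 -0.    1.26  1.58]
```

View pics/w7.png

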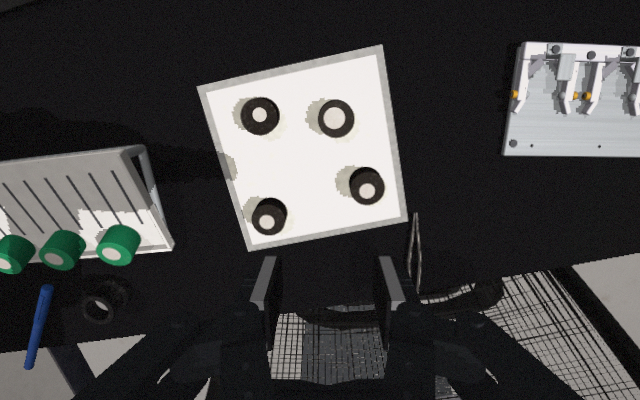

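Mat view: four black discs with faces at (259,115), (334,118), (367,190), (267,221); the carrier's nests are empty at right and greens sit on the cleat at left.

```bash
cat > m.py <<'E'
from h import *
def fresh(s,z=.0215):
    g=cv2.cvtColor(s['frame'],cv2.COLOR_RGB2GRAY); bl=(g<75).astype(np.uint8)
    co,hi=cv2.findContours(bl,cv2.RETR_CCOMP,2); out=[]
    for x,y in zip(co,hi[0]):
        if y[3]<0: continue
        a=cv2.contourArea(x);(cx,cy),r=cv2.minEnclosingCircle(x)
        if not(25<a<900 and a>.55*np.pi*r*r): continue
        o=cv2.contourArea(co[y[3]])
        if o>9000: continue
        q=cv2.moments(x);px=(q['m10']/q['m00'],q['m01']/q['m00']); p=onplane(s,[px],z)[0]
        if .40<p[0]<.63 and -.13<p[1]<.13: out.append((p,px,a,o))
    return out
if __name__=="__main__":
    here();s=snap('wrist')
    for p,px,a,o in fresh(s): print(p.round(4),np.round(px,1),a,o); go((np.r_[p[:2],.10],YC,0))
E
python3 m.py
```

```text
t 27.9 p [0.4871 0.0005 0.1961] yaw -10.6 z [-0.008 -0.001 -1.   ] F [-0.  -0.5 -0.5] w 0.0419 g 0.0 q [-0.18  0.08  1.81 -0.    1.26  1.58]
[0.4599 0.0619 0.0215] [266.6 221.5] 221.5 941.5
row [0.16 0.4  0.12] [-37.5 -55.5  96.6]
[ 0.4723 -0.0331  0.0215] [366.9 190.7] 241.0 953.5
row [0.16 0.4  0.12] [-7.9 35.6 96.6]
[ 0.5402 -0.0159  0.0215] [334.2 117.9] 441.5 977.5
row [0.16 0.4  0.12] [55.7  6.1 96.1]
[0.5547 0.0445 0.0215] [259.6 114.2] 202.5 1054.0
row [0.16 0.4  0.12] [ 58.9 -55.9  95.9]
```

>>> {"fn": "move_arm", "kwargs": {
  "rows": [
    [[0.2, 0.4, 0, -8, 36, 50, 42], [0.2, 0.4, 0, -8, 36, 100, 42], [0.2, 0.4, 0, -8, 36, 120, 42], [0.2, 0.4, 0, -8, 36, 120, 42], [0.2, 0.4, 0, -8, 36, 145, 42], [0.2, 0.4, 0, -8, 36, 160, 42], [0.2, 0.4, 0, -8, 36, 160, 42], [0.2, 0.4, 0, -8, 36, 160, 25], [0.2, 0.4, 0, -8, 36, 160, 25], [0.2, 0.4, 0, -8, 36, 160, 25], [0.2, 0.4, 0, -8, 36, 160, 25]]
  ]
}}

```text
time: 29.05
eef_pos: [0.4745, -0.0351, 0.0393]
tcp_rot: [-0.0, 0.996, -0.093, 0.003]
contact_force: [0.2, 1.5, 6.6]
grip_width: 0.0274
grasp_force: 59.7
```

```bash
python3 -c "
from h import *
here();go((np.r_[nest(4,-.05),.085],YC,0),(np.r_[nest(4,-.05),.0415],YC,0))"
```

```text
t 29.05 p [ 0.4745 -0.0351  0.0393] yaw -10.69 z [ 0.006 -0.    -1.   ] F [0.2 1.5 6.6] w 0.0274 g 59.70143973827362 q [-0.26  0.3   1.94  0.    0.89  1.5 ]
row [-0.04 -0.33  0.01] [ 41.7 150.7 -45.5]
row [-0.04 -0.33  0.01] [ 41.5 150.8  -2. ]
```

Tool rose 3 mm while closing (the pads swing forward), so the grip is high for an 18 mm disc. I'll regrip lower.

>>> {"fn": "move_arm", "kwargs": {
  "rows": [
    [[0, 0, 0, 0, 0, 0, 42], [0, 0, 0, 0, 0, 0, 42], [0, 0, 0, 0, 0, 4, 42], [0, 0, 0, 0, 0, 4, 42], [0, 0, 0, 0, 0, 4, 25], [0, 0, 0, 0, 0, 4, 25], [0, 0, 0, 0, 0, 4, 25], [0, 0, 0, 0, 0, 4, 25]]
  ]
}}

```text
time: 29.85
eef_pos: [0.4729, -0.0351, 0.0336]
tcp_rot: [-0.0, 0.996, -0.093, 0.001]
contact_force: [-1.6, -0.2, -0.4]
grip_width: 0.0277
grasp_force: 59.1
```

```bash
python3 -c "
from h import *
here();s=snap('wrist');cv2.imwrite('pics/w8.png',s['frame'][180:380,160:480,::-1]);go((np.r_[nest(4,-.05),.085],YC,0),(np.r_[nest(4,-.05),.0415],YC,0))"
```

```text
t 29.85 p [ 0.4729 -0.0351  0.0336] yaw -10.69 z [ 0.002  0.    -1.   ] F [-1.6 -0.2 -0.4] w 0.0277 g 59.14026975631714 q [-0.26  0.31  1.95  0.    0.88  1.5 ]
row [-0.03 -0.13  0.01] [ 43.2 150.5 -51.4]
row [-0.03 -0.13  0.01] [ 43.1 150.5  -7.9]
```

View pics/w8.png

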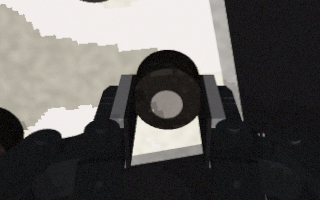

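The disc is gripped centrally, face at (326,282) full-frame. Carry to nest 4's apron.

>>> {"fn": "move_arm", "kwargs": {
  "rows": [
    [[0, 0, 0, 0, 0, -25, 25], [0, 0, 0, 0, 0, -51, 25], [0, 0, 0, 43, 150, -51, 25], [0, 0, 0, 43, 150, -51, 25], [0, 0, 0, 43, 150, -51, 25], [0, 0, 0, 43, 150, -51, 25], [0, 0, 0, 43, 150, -51, 25], [0, 0, 0, 43, 150, -25, 25], [0, 0, 0, 43, 150, -8, 25], [0, 0, 0, 43, 150, -8, 25], [0, 0, 0, 43, 150, -8, 25]]
  ]
}}

```text
time: 31.0
eef_pos: [0.4867, -0.1887, 0.0413]
tcp_rot: [-0.001, 0.996, -0.092, 0.0]
contact_force: [0.4, -0.0, -0.3]
grip_width: 0.0282
grasp_force: 59.5
```

```bash
cat > p.py <<'E'
import sys
from h import *
k=int(sys.argv[1]);here();s=snap('wrist');st=robot.get_state()
g=cv2.cvtColor(s['frame'],cv2.COLOR_RGB2GRAY)[250:320,290:365]; m=(g>110).astype(np.uint8)
n,l,t,c=cv2.connectedComponentsWithStats(m)
for j in range(1,n):
    if 120<t[j,4]<1200: print('face',t[j],(c[j]+[290,250]).round(1),'tool-rel mm',((onplane(s,[c[j]+[290,250]],st['eef_pos'][2]-.012)[0]-st['eef_pos'])*1000).round(1))
for x in(-.03,-.012,0,.001): go((np.r_[nest(k,x),.0390],YC,0))
E
python3 p.py 4
```

```text
t 31.0 p [ 0.4867 -0.1887  0.0413] yaw -10.6 z [ 0.001  0.001 -1.   ] F [ 0.4 -0.  -0.3] w 0.0282 g 59.45152044296265 q [-0.54  0.38  1.83  0.    0.94  1.22]
face [ 21  21  32  27 650] [326.4 283.8] tool-rel mm [  0.1   0.8 -12. ]
row [-0.04 -0.13  0.09] [20.1  1.6  3.1]
row [-0.04 -0.13  0.09] [38.1  1.7  3.1]
row [-0.04 -0.13  0.09] [50.1  1.7  3.2]
row [-0.04 -0.13  0.09] [51.1  1.7  3.2]
```

>>> {"fn": "move_arm", "kwargs": {
  "rows": [
    [[0, 0, 0, 0, 2, 2, 25], [0, 0, 0, 8, 2, 2.5, 25], [0, 0, 0, 16, 2, 2.5, 25], [0, 0, 0, 24, 2, 2.5, 25], [0, 0, 0, 30, 2, 2.5, 25], [0, 0, 0, 36, 2, 2.5, 25], [0, 0, 0, 41, 2, 2.5, 25], [0, 0, 0, 45, 2, 2.5, 25], [0, 0, 0, 48, 2, 2.5, 25], [0, 0, 0, 50, 2, 2.5, 25], [0, 0, 0, 51, 2, 2.5, 25], [0, 0, 0, 51, 2, 2.5, 25]]
  ]
}}

```text
time: 32.25
eef_pos: [0.5334, -0.1993, 0.038]
tcp_rot: [-0.002, 0.996, -0.093, -0.004]
contact_force: [-8.3, 6.6, 5.4]
grip_width: 0.0282
grasp_force: 60.0
```

```bash
python3 p.py 4
```

```text
t 32.25 p [ 0.5334 -0.1993  0.038 ] yaw -10.66 z [-0.008  0.006 -1.   ] F [-8.3  6.6  5.4] w 0.0282 g 60.00094771385193 q [-0.51  0.46  1.7   0.    0.99  1.25]
face [  5  46  66  24 938] [327.6 311.7] tool-rel mm [-14.3   2.5 -12. ]
row [-0.23  0.48  0.04] [-26.9   0.3  -0.7]
row [-0.23  0.48  0.04] [-8.9  0.3 -0.9]
row [-0.23  0.48  0.04] [ 3.1  0.3 -1. ]
row [-0.23  0.48  0.04] [ 4.1  0.3 -1. ]
```

>>> {"fn": "move_arm", "kwargs": {
  "rows": [
    [[0, 0, 0, 0, -1, -1, 25], [0, 0, 0, 2, -1, -1, 25], [0, 0, 0, 4, -1, -1, 25], [0, 0, 0, 4, -1, -1, 25]]
  ]
}}

```text
time: 32.7
eef_pos: [0.5339, -0.1992, 0.0382]
tcp_rot: [-0.002, 0.996, -0.092, -0.008]
contact_force: [-16.6, 3.8, 10.2]
grip_width: 0.0283
grasp_force: 60.5
```

```bash
python3 -c "
from h import *
here();s=snap('wrist','w9.png');print(proj(s,[np.r_[nest(4,-.0155),.024],np.r_[nest(4,0,.0155),.024],np.r_[nest(4,0,-.0155),.024],np.r_[nest(4,-.0155),.027]]).round(1).tolist());go((np.r_[nest(4),.039],YC,0))"
```

```text
t 32.7 p [ 0.5339 -0.1992  0.0382] yaw -10.6 z [-0.016  0.006 -1.   ] F [-16.6   3.8  10.2] w 0.0283 g 60.46491980552673 q [-0.51  0.47  1.69 -0.    1.    1.25]
[[328.2, 305.4], [293.4, 276.2], [363.3, 276.4], [328.2, 309.5]]
row [-0.17  0.95  0.09] [ 2.6  0.5 -0.9]
```

View pics/w9.png

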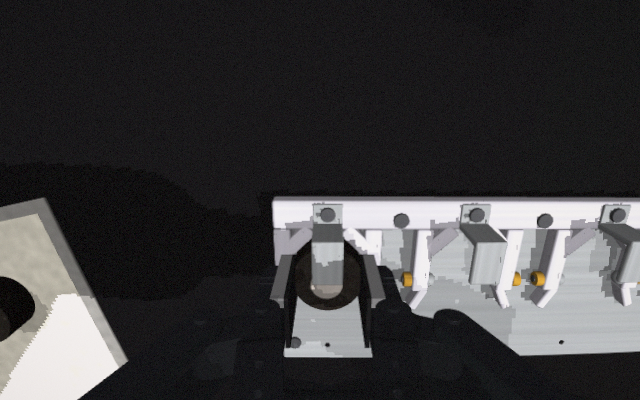

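Disc's front edge at row 309, prediction 305–309 when home; force rises without movement, so it's against the V. Release and return to the mat view.

>>> {"fn": "move_arm", "kwargs": {
  "rows": [
    [[0, 0, 0, -3, 0, 0, 25], [0, 0, 0, -3, 0, 0, 42], [0, 0, 0, -3, 0, 0, 42], [0, 0, 0, -3, 0, 0, 42], [0, 0, 0, -3, 0, -30, 42], [0, 0, 0, -3, 0, -80, 42], [0, 0, 0, -85, -188, -158, 42], [0, 0, 0, -85, -188, -158, 42], [0, 0, 0, -85, -188, -158, 42], [0, 0, 0, -85, -188, -158, 42], [0, 0, 0, -85, -188, -158, 42], [0, 0, 0, -85, -188, -158, 42], [0, 0, 0, -85, -188, -158, 42]]
  ]
}}

```text
time: 34.05
eef_pos: [0.493, -0.0013, 0.1989]
tcp_rot: [0.0, 0.996, -0.093, 0.002]
contact_force: [-0.2, -0.4, -0.5]
grip_width: 0.0417
grasp_force: 0.0
```

```bash
python3 m.py; python3 -c "
from h import *
s=snap('wrist');cv2.imwrite('pics/n4.png',s['frame'][:,:,::-1])
print(proj(s,[np.r_[nest(4,-.0155),.024]]))"
```

```text
t 34.05 p [ 0.493  -0.0013  0.1989] yaw -10.63 z [ 0.004 -0.001 -1.   ] F [-0.2 -0.4 -0.5] w 0.0417 g 0.0 q [-0.18  0.08  1.8  -0.    1.25  1.58]
[0.4599 0.0617 0.0215] [267.5 228.8] 216.5 907.5
row [ 0.01 -0.18 -0.  ] [-44.4 -56.3  98.1]
[ 0.5402 -0.016   0.0215] [334.  127.4] 431.0 936.0
row [ 0.01 -0.18 -0.  ] [49.   5.1 98.4]
[0.5545 0.0443 0.0215] [261. 124.] 199.0 1000.5
row [ 0.01 -0.18 -0.  ] [ 51.9 -56.7  98.4]
[[548.58568212 110.90919992]]
```

>>> {"fn": "move_arm", "kwargs": {
  "rows": [
    [[0, -0.2, 0, 49, 5, 50, 42], [0, -0.2, 0, 49, 5, 100, 42], [0, -0.2, 0, 49, 5, 120, 42], [0, -0.2, 0, 49, 5, 120, 42], [0, -0.2, 0, 49, 5, 150, 42], [0, -0.2, 0, 49, 5, 166, 42], [0, -0.2, 0, 49, 5, 166, 42], [0, -0.2, 0, 49, 5, 166, 25], [0, -0.2, 0, 49, 5, 166, 25], [0, -0.2, 0, 49, 5, 166, 25], [0, -0.2, 0, 49, 5, 166, 25], [0, -0.2, 0, 49, 5, 166, 25]]
  ]
}}

```text
time: 35.35
eef_pos: [0.541, -0.0154, 0.0338]
tcp_rot: [-0.0, 0.996, -0.093, 0.001]
contact_force: [-1.2, -0.2, 5.0]
grip_width: 0.0277
grasp_force: 59.6
```

```bash
python3 p.py 3; python3 -c "
from h import *
go((np.r_[nest(3,-.05),.085],YC,0),(np.r_[nest(3,-.05),.0415],YC,0))"
```

```text
t 35.35 p [ 0.541  -0.0154  0.0338] yaw -10.69 z [ 0.002  0.    -1.   ] F [-1.2 -0.2  5. ] w 0.0277 g 59.580679535865784 q [-0.19  0.42  1.78  0.    0.94  1.57]
face [ 14  15  40  34 996] [324.1 280.9] tool-rel mm [  2.1   0.9 -12. ]
face [  5  48  66  22 808] [327.3 312.5] tool-rel mm [-14.5   2.7 -12. ]
row [-0.02 -0.09  0.02] [ -0.3 248.5  -5.3]
row [-0.02 -0.09  0.02] [ 17.7 248.5  -5.2]
row [-0.02 -0.09  0.02] [ 29.7 248.5  -5.2]
row [-0.02 -0.09  0.02] [ 30.7 248.5  -5.2]
row [-0.02 -0.09  0.02] [-20.2 248.5 -51.3]
row [-0.02 -0.09  0.02] [-20.3 248.5  -7.8]
```

>>> {"fn": "move_arm", "kwargs": {
  "rows": [
    [[0, 0, 0, 0, 0, -25, 25], [0, 0, 0, 0, 0, -51, 25], [0, 0, 0, -20, 248, -51, 25], [0, 0, 0, -20, 248, -51, 25], [0, 0, 0, -20, 248, -51, 25], [0, 0, 0, -20, 248, -51, 25], [0, 0, 0, -20, 248, -51, 25], [0, 0, 0, -20, 248, -51, 25], [0, 0, 0, -20, 248, -51, 25], [0, 0, 0, -20, 248, -25, 25], [0, 0, 0, -20, 248, -8, 25], [0, 0, 0, -20, 248, -8, 25], [0, 0, 0, -20, 248, -8, 25]]
  ]
}}

```text
time: 36.7
eef_pos: [0.4741, -0.2535, 0.04]
tcp_rot: [-0.001, 0.996, -0.092, -0.001]
contact_force: [0.5, 0.2, -0.4]
grip_width: 0.0277
grasp_force: 73.7
```

```bash
python3 p.py 3
```

```text
t 36.7 p [ 0.4741 -0.2535  0.04  ] yaw -10.58 z [-0.002  0.002 -1.   ] F [ 0.5  0.2 -0.4] w 0.0277 g 73.73162269592285 q [-0.65  0.41  1.79  0.    0.95  1.1 ]
face [  14   18   40   34 1082] [323.3 284.2] tool-rel mm [  0.3   2.2 -12. ]
row [-0.03  0.06  0.1 ] [20.6  1.6  1.6]
row [-0.03  0.06  0.1 ] [38.6  1.6  1.6]
row [-0.03  0.06  0.1 ] [50.6  1.7  1.6]
row [-0.03  0.06  0.1 ] [51.6  1.7  1.6]
```

>>> {"fn": "move_arm", "kwargs": {
  "rows": [
    [[0, 0, 0, 0, 1, 0.5, 25], [0, 0, 0, 8, 1, 1, 25], [0, 0, 0, 16, 1, 1, 25], [0, 0, 0, 24, 1, 1, 25], [0, 0, 0, 30, 1, 1, 25], [0, 0, 0, 36, 1, 1, 25], [0, 0, 0, 41, 1, 1, 25], [0, 0, 0, 45, 1, 1, 25], [0, 0, 0, 48, 1, 1, 25], [0, 0, 0, 51, 1, 1, 25], [0, 0, 0, 53, 1, 1, 25], [0, 0, 0, 54, 1, 1, 25], [0, 0, 0, 54, 1, 1, 25]]
  ]
}}

```text
time: 38.05
eef_pos: [0.5239, -0.2644, 0.0379]
tcp_rot: [-0.002, 0.996, -0.093, -0.005]
contact_force: [-8.5, 4.6, 4.1]
grip_width: 0.028
grasp_force: 74.2
```

```bash
cat > f.py <<'E'
import sys
from h import *
# front edge of the seated black disc along the middle column, between the pads
k=int(sys.argv[1]);here();s=snap('wrist');P=proj(s,[np.r_[nest(k,-.0155),.024],np.r_[nest(k,-.0155),.027],np.r_[nest(k,-.0155),.006]]);print('pred rows home h18,h21,foot',P.round(1).tolist())
g=cv2.cvtColor(s['frame'],cv2.COLOR_RGB2GRAY);c=int(round(P[0,0]))
print('gray col',[(r,int(g[r,c+8])) for r in range(290,330,2)]);go((np.r_[nest(k),.039],YC,0))
E
python3 f.py 3
```

```text
t 38.05 p [ 0.5239 -0.2644  0.0379] yaw -10.67 z [-0.009  0.005 -1.   ] F [-8.5  4.6  4.1] w 0.028 g 74.24871325492859 q [-0.61  0.49  1.65 -0.    1.    1.14]
pred rows home h18,h21,foot [[328.5, 310.0], [328.4, 314.1], [328.5, 287.9]]
gray col [(290, 150), (292, 164), (294, 164), (296, 140), (298, 120), (300, 33), (302, 32), (304, 32), (306, 32), (308, 53), (310, 49), (312, 52), (314, 52), (316, 190), (318, 192), (320, 191), (322, 189), (324, 191), (326, 191), (328, 191)]
row [-0.17  0.54  0.03] [ 0.4  0.6 -1. ]
```

>>> {"fn": "move_arm", "kwargs": {
  "rows": [
    [[0, 0, 0, -3, 0, 0, 25], [0, 0, 0, -3, 0, 0, 42], [0, 0, 0, -3, 0, 0, 42], [0, 0, 0, -3, 0, 0, 42], [0, 0, 0, -3, 0, -30, 42], [0, 0, 0, -3, 0, -80, 42], [0, 0, 0, -88, -254, -158, 42], [0, 0, 0, -88, -254, -158, 42], [0, 0, 0, -88, -254, -158, 42], [0, 0, 0, -88, -254, -158, 42], [0, 0, 0, -88, -254, -158, 42], [0, 0, 0, -88, -254, -158, 42], [0, 0, 0, -88, -254, -158, 42], [0, 0, 0, -88, -254, -158, 42], [0, 0, 0, -88, -254, -158, 42]]
  ]
}}

```text
time: 39.6
eef_pos: [0.488, -0.0013, 0.1972]
tcp_rot: [0.0, 0.996, -0.094, -0.001]
contact_force: [-0.6, 0.2, 0.0]
grip_width: 0.0418
grasp_force: 0.0
```

```bash
python3 m.py
```

```text
t 39.6 p [ 0.488  -0.0013  0.1972] yaw -10.75 z [-0.001  0.    -1.   ] F [-0.6  0.2  0. ] w 0.0418 g 0.0 q [-0.18  0.08  1.81 -0.    1.25  1.58]
[0.4598 0.0619 0.0215] [265.9 223.8] 219.5 928.5
row [ 0.    0.1  -0.09] [-39.3 -56.9  97. ]
[0.5547 0.0444 0.0215] [258.7 117.2] 195.5 1037.5
row [ 0.    0.1  -0.09] [ 57.1 -57.6  96.8]
```

Next disc at (0.5547, 0.0444) for nest 2.

>>> {"fn": "move_arm", "kwargs": {
  "rows": [
    [[0, 0, 0, 57, -57, 50, 42], [0, 0, 0, 57, -57, 100, 42], [0, 0, 0, 57, -57, 118, 42], [0, 0, 0, 57, -57, 118, 42], [0, 0, 0, 57, -57, 150, 42], [0, 0, 0, 57, -57, 164, 42], [0, 0, 0, 57, -57, 164, 42], [0, 0, 0, 57, -57, 164, 25], [0, 0, 0, 57, -57, 164, 25], [0, 0, 0, 57, -57, 164, 25], [0, 0, 0, 57, -57, 164, 25], [0, 0, 0, 57, -57, 164, 25]]
  ]
}}

```text
time: 40.85
eef_pos: [0.5555, 0.0451, 0.0351]
tcp_rot: [-0.0, 0.996, -0.093, 0.001]
contact_force: [-1.5, -0.7, 7.2]
grip_width: 0.028
grasp_force: 59.7
```

```bash
python3 p.py 2; python3 -c "
from h import *
go((np.r_[nest(2,-.05),.095],YC,0),(np.r_[nest(2,-.05),.0405],YC,0))"
```

```text
t 40.85 p [0.5555 0.0451 0.0351] yaw -10.68 z [ 0.002  0.    -1.   ] F [-1.5 -0.7  7.2] w 0.028 g 59.67134356498718 q [-0.07  0.44  1.74  0.    0.96  1.68]
face [ 27  19  26  23 455] [329.4 279.8] tool-rel mm [  2.1  -1.4 -12. ]
face [  5  47  66  23 839] [327.1 312.3] tool-rel mm [-14.4   2.7 -12. ]
row [-0.03 -0.1   0.02] [ -3.4 376.6  -4. ]
row [-0.03 -0.1   0.02] [ 14.6 376.6  -4. ]
row [-0.03 -0.1   0.02] [ 26.6 376.6  -4. ]
row [-0.03 -0.1   0.02] [ 27.6 376.6  -4. ]
row [-0.03 -0.1   0.02] [-23.3 376.6 -60.1]
row [-0.03 -0.1   0.02] [-23.4 376.6  -5.6]
```

>>> {"fn": "move_arm", "kwargs": {
  "rows": [
    [[0, 0, 0, 0, 0, -25, 25], [0, 0, 0, 0, 0, -60, 25], [0, 0, 0, -23, 376, -60, 25], [0, 0, 0, -23, 376, -60, 25], [0, 0, 0, -23, 376, -60, 25], [0, 0, 0, -23, 376, -60, 25], [0, 0, 0, -23, 376, -60, 25], [0, 0, 0, -23, 376, -60, 25], [0, 0, 0, -23, 376, -60, 25], [0, 0, 0, -23, 376, -60, 25], [0, 0, 0, -23, 376, -60, 25], [0, 0, 0, -23, 376, -60, 25], [0, 0, 0, -23, 376, -25, 25], [0, 0, 0, -23, 376, -8, 25], [0, 0, 0, -23, 376, -8, 25], [0, 0, 0, -23, 376, -8, 25]]
  ]
}}

```text
time: 42.5
eef_pos: [0.4621, -0.3185, 0.0411]
tcp_rot: [-0.001, 0.996, -0.092, -0.001]
contact_force: [0.4, -1.0, -0.6]
grip_width: 0.028
grasp_force: 79.9
```

```bash
python3 p.py 2
```

```text
t 42.5 p [ 0.4621 -0.3185  0.0411] yaw -10.59 z [-0.002  0.002 -1.   ] F [ 0.4 -1.  -0.6] w 0.028 g 79.86060976982117 q [-0.76  0.44  1.72 -0.    0.98  1.  ]
face [ 26  26  27  23 479] [329.2 286.8] tool-rel mm [ -1.4   0.  -12. ]
row [-0.    0.03  0.1 ] [20.4  1.4  2.9]
row [-0.    0.03  0.1 ] [38.4  1.4  2.9]
row [-0.    0.03  0.1 ] [50.4  1.4  2.9]
row [-0.    0.03  0.1 ] [51.4  1.4  2.9]
```

>>> {"fn": "move_arm", "kwargs": {
  "rows": [
    [[0, 0, 0, 0, 0.5, 1, 25], [0, 0, 0, 8, 0.5, 1.5, 25], [0, 0, 0, 16, 0.5, 1.5, 25], [0, 0, 0, 24, 0.5, 1.5, 25], [0, 0, 0, 30, 0.5, 1.5, 25], [0, 0, 0, 36, 0.5, 1.5, 25], [0, 0, 0, 41, 0.5, 1.5, 25], [0, 0, 0, 45, 0.5, 1.5, 25], [0, 0, 0, 48, 0.5, 1.5, 25], [0, 0, 0, 51, 0.5, 1.5, 25], [0, 0, 0, 53, 0.5, 1.5, 25], [0, 0, 0, 54, 0.5, 1.5, 25], [0, 0, 0, 54, 0.5, 1.5, 25]]
  ]
}}

```text
time: 43.85
eef_pos: [0.5136, -0.3298, 0.0391]
tcp_rot: [-0.001, 0.996, -0.093, -0.002]
contact_force: [-4.4, 2.5, 2.3]
grip_width: 0.0277
grasp_force: 79.9
```

```bash
python3 f.py 2
```

```text
t 43.85 p [ 0.5136 -0.3298  0.0391] yaw -10.68 z [-0.004  0.002 -1.   ] F [-4.4  2.5  2.3] w 0.0277 g 79.8980176448822 q [-0.71  0.53  1.59 -0.    1.02  1.05]
pred rows home h18,h21,foot [[328.1, 312.5], [328.1, 316.6], [328.1, 290.5]]
gray col [(290, 156), (292, 162), (294, 166), (296, 150), (298, 66), (300, 33), (302, 36), (304, 30), (306, 50), (308, 49), (310, 50), (312, 48), (314, 46), (316, 52), (318, 74), (320, 218), (322, 214), (324, 217), (326, 217), (328, 219)]
row [-0.09  0.24  0.01] [-1.7  0.4  0. ]
```

>>> {"fn": "move_arm", "kwargs": {
  "rows": [
    [[0, 0, 0, 2, 0, 0, 25], [0, 0, 0, 3, 0, 0, 25], [0, 0, 0, 4, 0, 0, 25], [0, 0, 0, 4, 0, 0, 25], [0, 0, 0, 4, 0, 0, 25]]
  ]
}}

```text
time: 44.4
eef_pos: [0.5142, -0.3298, 0.0388]
tcp_rot: [-0.002, 0.996, -0.093, -0.006]
contact_force: [-13.6, 3.4, 9.0]
grip_width: 0.0276
grasp_force: 80.4
```

```bash
python3 f.py 2
```

```text
t 44.4 p [ 0.5142 -0.3298  0.0388] yaw -10.66 z [-0.011  0.005 -1.   ] F [-13.6   3.4   9. ] w 0.0276 g 80.39478778839111 q [-0.71  0.53  1.59 -0.    1.03  1.05]
pred rows home h18,h21,foot [[328.3, 313.5], [328.2, 317.7], [328.3, 291.2]]
gray col [(290, 157), (292, 159), (294, 151), (296, 154), (298, 79), (300, 33), (302, 34), (304, 29), (306, 47), (308, 50), (310, 49), (312, 47), (314, 48), (316, 52), (318, 53), (320, 218), (322, 218), (324, 217), (326, 219), (328, 219)]
row [-0.15  0.69  0.04] [-2.3  0.5 -0.2]
```

>>> {"fn": "move_arm", "kwargs": {
  "rows": [
    [[0, 0, 0, -4, 0, 0, 25], [0, 0, 0, -4, 0, 0, 42], [0, 0, 0, -4, 0, 0, 42], [0, 0, 0, -4, 0, 0, 42], [0, 0, 0, -4, 0, -30, 42], [0, 0, 0, -4, 0, -80, 42], [0, 0, 0, -90, -319, -158, 42], [0, 0, 0, -90, -319, -158, 42], [0, 0, 0, -90, -319, -158, 42], [0, 0, 0, -90, -319, -158, 42], [0, 0, 0, -90, -319, -158, 42], [0, 0, 0, -90, -319, -158, 42], [0, 0, 0, -90, -319, -158, 42], [0, 0, 0, -90, -319, -158, 42], [0, 0, 0, -90, -319, -158, 42], [0, 0, 0, -90, -319, -158, 42]]
  ]
}}

```text
time: 46.05
eef_pos: [0.49, -0.0019, 0.1978]
tcp_rot: [-0.0, 0.996, -0.093, -0.0]
contact_force: [-0.1, -0.2, 0.1]
grip_width: 0.0419
grasp_force: 0.0
```

```bash
python3 m.py
```

```text
t 46.05 p [ 0.49   -0.0019  0.1978] yaw -10.73 z [-0.001  0.    -1.   ] F [-0.1 -0.2  0.1] w 0.0419 g 0.0 q [-0.18  0.08  1.81  0.    1.26  1.58]
[0.4598 0.0618 0.0215] [265.9 225.6] 219.5 923.5
row [-0.01  0.08 -0.08] [-41.3 -57.2  97.6]
```

>>> {"fn": "move_arm", "kwargs": {
  "rows": [
    [[0, 0, 0, -41, -57, 50, 42], [0, 0, 0, -41, -57, 100, 42], [0, 0, 0, -41, -57, 118, 42], [0, 0, 0, -41, -57, 118, 42], [0, 0, 0, -41, -57, 150, 42], [0, 0, 0, -41, -57, 165, 42], [0, 0, 0, -41, -57, 165, 42], [0, 0, 0, -41, -57, 165, 25], [0, 0, 0, -41, -57, 165, 25], [0, 0, 0, -41, -57, 165, 25], [0, 0, 0, -41, -57, 165, 25], [0, 0, 0, -41, -57, 165, 25]]
  ]
}}

```text
time: 47.3
eef_pos: [0.4616, 0.0622, 0.0346]
tcp_rot: [-0.0, 0.996, -0.093, 0.001]
contact_force: [-0.3, -2.3, 6.9]
grip_width: 0.0278
grasp_force: 59.7
```

```bash
python3 p.py 1; python3 -c "
from h import *
go((np.r_[nest(1,-.05),.095],YC,0),(np.r_[nest(1,-.05),.0415],YC,0))"
```

```text
t 47.3 p [0.4616 0.0622 0.0346] yaw -10.67 z [ 0.003 -0.    -1.   ] F [-0.3 -2.3  6.9] w 0.0278 g 59.721309542655945 q [-0.05  0.29  1.97 -0.    0.88  1.7 ]
face [ 20  23  31  26 593] [325.1 285.4] tool-rel mm [ -0.3   1.  -12. ]
face [  4  48  67  22 818] [326.7 312.4] tool-rel mm [-14.4   2.9 -12. ]
row [-0.01 -0.16  0.03] [ 91.9 442.   -4.2]
row [-0.01 -0.16  0.03] [109.9 442.   -4.2]
row [-0.01 -0.16  0.03] [121.9 442.   -4.1]
row [-0.01 -0.16  0.03] [122.9 442.   -4.1]
row [-0.01 -0.16  0.03] [ 72.1 442.  -60.3]
row [-0.01 -0.16  0.03] [ 71.9 442.   -6.8]
```

>>> {"fn": "move_arm", "kwargs": {
  "rows": [
    [[0, 0, 0, 0, 0, -25, 25], [0, 0, 0, 0, 0, -60, 25], [0, 0, 0, 72, 441, -60, 25], [0, 0, 0, 72, 441, -60, 25], [0, 0, 0, 72, 441, -60, 25], [0, 0, 0, 72, 441, -60, 25], [0, 0, 0, 72, 441, -60, 25], [0, 0, 0, 72, 441, -60, 25], [0, 0, 0, 72, 441, -60, 25], [0, 0, 0, 72, 441, -60, 25], [0, 0, 0, 72, 441, -60, 25], [0, 0, 0, 72, 441, -60, 25], [0, 0, 0, 72, 441, -60, 25], [0, 0, 0, 72, 441, -25, 25], [0, 0, 0, 72, 441, -8, 25], [0, 0, 0, 72, 441, -8, 25], [0, 0, 0, 72, 441, -8, 25]]
  ]
}}

```text
time: 49.05
eef_pos: [0.4487, -0.3824, 0.0405]
tcp_rot: [-0.001, 0.996, -0.092, -0.001]
contact_force: [0.1, -0.7, -0.6]
grip_width: 0.0281
grasp_force: 70.6
```

```bash
python3 p.py 1
```

```text
t 49.05 p [ 0.4487 -0.3824  0.0405] yaw -10.6 z [-0.002  0.002 -1.   ] F [ 0.1 -0.7 -0.6] w 0.0281 g 70.63066720962524 q [-0.85  0.49  1.65 -0.    1.    0.9 ]
face [ 19  28  32  27 667] [324.2 291.2] tool-rel mm [ -3.2   2.7 -12. ]
row [-0.01  0.04  0.08] [21.6  1.9  2.4]
row [-0.01  0.04  0.08] [39.6  2.   2.4]
row [-0.01  0.04  0.08] [51.6  2.   2.4]
row [-0.01  0.04  0.08] [52.6  2.   2.4]
```

>>> {"fn": "move_arm", "kwargs": {
  "rows": [
    [[0, 0, 0, 0, 1, 1, 25], [0, 0, 0, 8, 1, 1.5, 25], [0, 0, 0, 16, 1, 1.5, 25], [0, 0, 0, 24, 1, 1.5, 25], [0, 0, 0, 30, 1, 1.5, 25], [0, 0, 0, 36, 1, 1.5, 25], [0, 0, 0, 41, 1, 1.5, 25], [0, 0, 0, 45, 1, 1.5, 25], [0, 0, 0, 48, 1, 1.5, 25], [0, 0, 0, 51, 1, 1.5, 25], [0, 0, 0, 53, 1, 1.5, 25], [0, 0, 0, 55, 1, 1.5, 25], [0, 0, 0, 55, 1, 1.5, 25]]
  ]
}}

```text
time: 50.4
eef_pos: [0.4992, -0.3943, 0.0388]
tcp_rot: [-0.002, 0.996, -0.093, -0.005]
contact_force: [-11.2, 1.7, 6.1]
grip_width: 0.0282
grasp_force: 71.3
```

```bash
python3 f.py 1
```

```text
t 50.4 p [ 0.4992 -0.3943  0.0388] yaw -10.64 z [-0.01   0.004 -1.   ] F [-11.2   1.7   6.1] w 0.0282 g 71.28667116165161 q [-0.8   0.58  1.52 -0.    1.06  0.96]
pred rows home h18,h21,foot [[328.0, 308.6], [328.0, 312.7], [328.0, 286.7]]
gray col [(290, 186), (292, 187), (294, 190), (296, 182), (298, 152), (300, 145), (302, 44), (304, 35), (306, 38), (308, 46), (310, 50), (312, 63), (314, 60), (316, 58), (318, 217), (320, 219), (322, 222), (324, 221), (326, 221), (328, 215)]
row [-0.13  0.57  0.05] [ 0.5  0.4 -0.2]
```

>>> {"fn": "move_arm", "kwargs": {
  "rows": [
    [[0, 0, 0, 2, 0, 0, 25], [0, 0, 0, 4, 0, -0.5, 25], [0, 0, 0, 6, 0, -0.5, 25], [0, 0, 0, 6, 0, -0.5, 25], [0, 0, 0, 6, 0, -0.5, 25]]
  ]
}}

```text
time: 50.95
eef_pos: [0.5, -0.3944, 0.0387]
tcp_rot: [-0.003, 0.996, -0.092, -0.011]
contact_force: [-22.6, 4.8, 13.2]
grip_width: 0.0278
grasp_force: 72.0
```

```bash
python3 f.py 1;python3 -c "
from h import *
s=snap('wrist');cv2.imwrite('pics/w10.png',cv2.resize(s['frame'][200:350,240:440,::-1],None,fx=3,fy=3))"
```

```text
t 50.95 p [ 0.5    -0.3944  0.0387] yaw -10.61 z [-0.021  0.008 -1.   ] F [-22.6   4.8  13.2] w 0.0278 g 72.0263671875 q [-0.8   0.58  1.51 -0.01  1.07  0.96]
pred rows home h18,h21,foot [[328.0, 309.7], [328.0, 313.8], [328.1, 287.4]]
gray col [(290, 172), (292, 189), (294, 165), (296, 153), (298, 152), (300, 146), (302, 56), (304, 32), (306, 34), (308, 32), (310, 61), (312, 65), (314, 56), (316, 58), (318, 216), (320, 216), (322, 218), (324, 221), (326, 222), (328, 215)]
row [-0.25  1.25  0.08] [-0.3  0.4 -0.3]
```

View pics/w10.png

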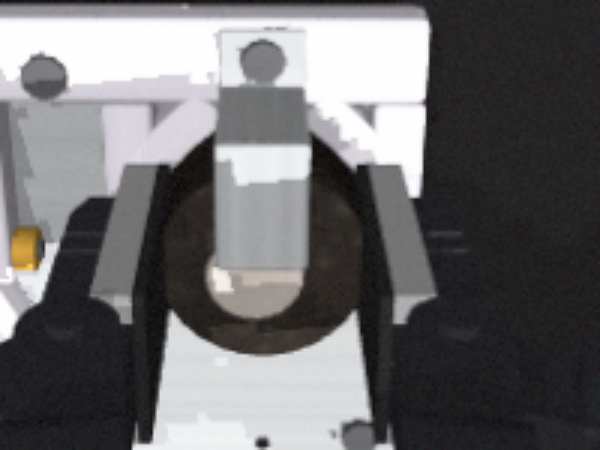

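The disc sits in the V, front edge at full-frame row 317.6. That matches home once the ~1 mm estimate error for nest 1 (seen with the green disc) is allowed for. Release and look from above.

>>> {"fn": "move_arm", "kwargs": {
  "rows": [
    [[0, 0, 0, -6, 0, 0, 25], [0, 0, 0, -6, 0, 0, 42], [0, 0, 0, -6, 0, 0, 42], [0, 0, 0, -6, 0, 0, 42], [0, 0, 0, -6, 0, -30, 42], [0, 0, 0, -6, 0, -80, 42], [0, 0, 0, -46, -97, -150, 42], [0, 0, 0, -46, -97, -150, 42], [0, 0, 0, -46, -97, -150, 42], [0, 0, 0, -46, -97, -150, 42], [0, 0, 0, -46, -97, -150, 42], [0, 0, 0, -46, -97, -150, 42], [0, 0, 0, -46, -97, -150, 42]]
  ]
}}

```text
time: 52.35
eef_pos: [0.4812, -0.2933, 0.1884]
tcp_rot: [-0.001, 0.996, -0.094, -0.001]
contact_force: [0.2, -0.6, 0.4]
grip_width: 0.0421
grasp_force: 0.0
```

```bash
python3 -c "
from h import *
here();s=snap('wrist')
P=proj(s,[np.r_[nest(1),.025],np.r_[nest(4),.025]]);print(P)
x0,x1=int(min(P[:,0]))-50,int(max(P[:,0]))+50;y0=int(P[:,1].min())-60
c=s['frame'][y0:y0+140,x0:x1,::-1];print(x0,y0);cv2.imwrite('pics/w11.png',cv2.resize(c,None,fx=2,fy=2))
for k in(1,2,3,4):
  print(k,proj(s,[np.r_[nest(k,-.0155),.024],np.r_[nest(k,-.0155),.027]]).round(1).tolist(),proj(s,[np.r_[nest(k,0,y),.025] for y in(.0155,-.0155)]).round(1)[:,0])
"
```

```text
t 52.35 p [ 0.4812 -0.2933  0.1884] yaw -10.75 z [-0.003  0.002 -1.   ] F [ 0.2 -0.6  0.4] w 0.0421 g 0.0 q [-0.7   0.25  1.63 -0.    1.26  1.06]
[[444.44992969 143.15162691]
 [204.06513447 143.43590722]]
154 83
1 [[442.2, 161.4], [443.3, 162.2]] [425.8 463. ]
2 [[363.7, 161.2], [364.0, 162.0]] [345.5 383.3]
3 [[284.7, 161.3], [284.3, 162.1]] [265.  302.7]
4 [[206.5, 161.6], [205.3, 162.4]] [185.6 222.7]
```

View pics/w11.png

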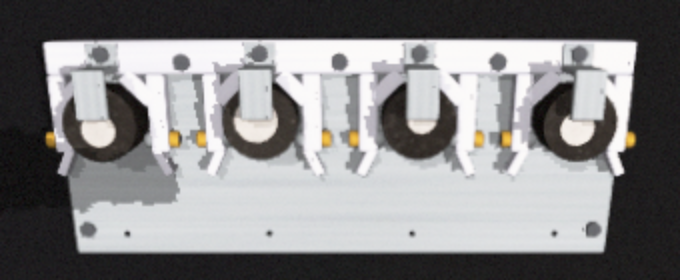

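All four black discs have their front edges at full-frame row ≈163, predicted 162, so all are equally home. All four greens read against the cleat. Handing in.

```bash
python3 -c "
from h import *
print(robot.hand_in())"
```

```text
the job is handed in; nothing more can be done
None
```

I handed the job in after about 52 s: all four green specimens are on the rack against the cleat, all four black ones are in the nests against the V, and I kept clear of the bottles and magnifier; the hand-in gave no verdict.

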